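# Lock a centrifuge rotor and tighten its hub knob

### The job

The hub knob of the small bench centrifuge is loose, and the rotor just spins round with it. Turn the rotor until one of its slots faces the bracket on the rim, lay the orange-gripped lock bar down into slot and bracket and let go of it, turn the knob clockwise until it is fully home, and then take the bar out again and lay it in the steel tray, grip up. Leave the other things on the bench as they stand.

Things in the scene. Friction and masses are not known exactly. Their poses are not given: they have to be found in the camera images.
- centrifuge: Small round white bench centrifuge, fixed, 228 mm across, 118 mm high to its flat rim (78 to 106 mm radius round the open well). Origin on the spindle axis at bench level, z up; local -x side: grey control console, up to 136 mm from the axis; local +y: keyway bracket on the rim.
- lid_top (a point): Highest point of the centrifuge's round grey lid (200 mm across), which stands open and fixed on the local +x side, leaning back: its foot is 105 mm, this point about 160 mm from the spindle axis, 325 mm above the bench. An obstacle.
- keyway (a point): Where the middle of the bar's underside lies when seated: on the rim, 118 mm above the bench, 96 mm from the spindle axis at local +y. The bar lies along this point's y (radially) between two dark steel cheeks 24 mm long, 14 mm high (top edges rounded 4.5 mm), 26 mm apart. The bar may lie 10 mm nearer to or farther from the axis.
- rotor (a joint): Angle of the aluminium rotor about the upright spindle, rad, counter-clockwise from above positive. Nearly frictionless (0.012 N m), stays where left. Three slots with dark steel cheeks, a third of a turn apart: at 0 and every multiple of 2.094 rad a slot faces the bracket.
- rotor_slot (a point): Centre of the floor of one of the rotor's three slots, 59 mm from the axis, 118 mm above the bench (level with the rim); its y runs outward. Slots are open above, 26 mm wide, cut through the raised ring (50 to 68 mm radius, 14 mm high); upper edges rounded 4.5 mm; a red dot inside each. Inside the ring the rotor is flat, with a blue dome (34 mm radius, 10 mm high).
- knob (a joint): Angle of the hub knob relative to the rotor, rad: 0 is fully home (hard stop), positive is loosened (counter-clockwise from above). Stiff (0.22 N m): while the rotor is free the knob carries it round either way; only with the rotor held does it turn on its thread, sinking 0.8 mm per rad.
- knob_grip (a point): Middle of the knob's grip, on the spindle axis, 158 mm above the bench with the knob home. The knob is a black wing 60 mm long along this point's x, 14 mm thick (y), 28 mm high (142 to 170 mm above the bench), on a steel stem, clear above rotor and seated bar. With both joints at 0 it lies along the centrifuge's x.
- lock_bar: Rotor lock bar, loose, about 0.2 kg: steel bar 100 mm long (local x), 20 mm wide, 16 mm high, with an upright orange grip block on its middle, 40 mm long (x), 12 mm thick (y), reaching from 16 to 53 mm above the underside. Origin at the centre of its underside, z up. It starts on the bench, grip up.
- tray: Stainless instrument tray, fixed to the bench, 170 x 86 mm outside (local x, y), 13 mm high, walls and floor 3 mm. Origin at the centre of its underside. The bar fits in it lengthwise, roughly along local x.
- dropper: Amber dropper bottle, 33 mm across, 102 mm high, loose; origin at the centre of its underside. Bystander: leave it standing.
- timer: White bench timer standing upright, 30 x 62 x 58 mm, loose; origin at the centre of its underside. Bystander.
- cassette_blue: Wax block on a blue cassette, 28 x 41 x 14 mm, loose; origin at the centre of its underside. Bystander.
- cassette_orange: Wax block on an orange cassette, 28 x 41 x 14 mm, loose; origin at the centre of its underside. Bystander.
- cover_box: Small white carton with a purple band, 60 x 60 x 22 mm, loose; origin at the centre of its underside. Bystander.
- aerosol: Spray can with a green cap, 58 mm across, 187 mm high, loose; origin at the centre of its underside. Bystander.
- reagent: White bottle with a red cap, 47 mm across, 94 mm high, loose; origin at the centre of its underside. Bystander: leave it standing; the seated bar's outer end may reach over it.

How it is judged:
By the outcome, as a careful person would: the job done as asked, in the order asked, and still so for the second after the job is handed in, with the robot touching nothing.
It also fails if it takes over 72 s, if anything falls off the work surface, if the arm or the gripper's body presses on something with over 40 N, if the wrist force passes 120 N, or if a joint passes its speed limit or range.

### The arm

A 6-joint arm with a two-finger parallel gripper is mounted at the origin on a cart in front of the work surface, level with it; the furniture and walls round the work are solid. World frame = base frame: x ahead of the robot, y to its left, z up, the work surface at z = 0. Lengths are in m, angles in degrees, forces in N, time in s.
With the tool pointing down it reaches from about 0.4 to 0.825 m from the base axis. Payload 7 kg.
Tool frame: the origin (TCP) lies at the very end of the fingers, on their centre line; the grasp point (between the pads) lies 19 mm behind it (r.hold_point_z is the distance from the TCP to the grasp point, in m); z points along the fingers, y is the direction in which the jaws open and shut (so a half turn about z gives the same grasp; the last joint's range is limited). The gripper opens to 88 mm and grips with 3 to 60 N. Pads are 19 mm wide; open, the fingers measure 130 mm over their backs; the gripper's body (78 mm by 193 mm) begins 47 mm behind the grasp point.
Start: joints at [81.366, 20.546, 0.682, 0, -70.136, -16.507], TCP at [0.287, 0.611, 0.227] pointing down, gripper open.
Joint ranges: [-176.03, 176.03], [-82.01, 121.73], [-58.28, 71.71], [-173.87, 95.51], [-174.79, -0.11], [-173.66, 173.66]. Speed limits (degrees/s): [136.94, 136.94, 172.46, 180, 180, 180].

### API

Orientations are given as [roll, pitch, yaw] about the fixed x, y, z axes, in that order (R = Rz(yaw) Ry(pitch) Rx(roll)).
In Python, from plant import r gives the robot as it stands. The module is installed in compiled form; this text tells all that it offers.
- The arm moves only by the shell command python3 -m inch 'ROWS' [FORCE]. ROWS is text: rows parted by semicolons, each of 7 numbers parted by spaces: the shift along the tool's x, y, z in m, then the turn, a rotation vector about the tool's x, y, z in rad, then the opening, from 0 (shut) to 1 (fully open). In form: tx ty tz ax ay az jaw; .... A call has 1 to 20 rows; each row shifts and turns the commanded pose from where the row before left it, along the tool's axes as they then stand; what a row does not reach is not made up. A row lasts 1/12 s, in which the tool goes at most 41.7 mm and 7.16 degrees, less where a joint would pass 70% of its speed; a pose out of reach is approached as far as the arm can. A call with a gripper value outside its range is refused whole. The fingers move at their own pace and stop on an object; FORCE is the grip in N (left out, the last holds). Time passes only in rows, so rows that do not move let the fingers close. It gives the time, the measured TCP pose, the force and the opening at its end, in the units of the state.
- r.get_state(): the state, without advancing time (a new reading comes with each control period).
- r.capture(name): name is "scene" or "top" or "wrist"; returns the picture (480x640x3 uint8, red, green, blue); there is no depth.
- r.camera_params(name): a dict with "vfov" (degrees; the focal length in pixels is half the picture's height over the tangent of half this angle, whatever the lens; pixels are square), "cx", "cy" (the principal point, pixels), "R" (3x3) and "t" (3): a world point X has camera coordinates R X + t. Camera axes: x right, y down, z forward; pixel columns grow to the right and rows downward; lengths in m; the calibration is good to about 2 mm. The wrist camera is an equidistant fisheye: a pixel r from the principal point sees the ray r / f radians off the axis. A picture is of the moment at which its call begins: read the wrist's pose just before it. camera_params takes no time and is no camera call; for the wrist camera it gives the pose at the moment of the call.
- r.close_job(): hands the job in, once; it reports no verdict.
Trained networks look in the newest picture that a camera, given by its name, has taken for a name from the list of things; names that differ only in an ending like _2 or _b are one class to them, and where a whole thing is asked for, a point or a joint stands for the part that bears it (a point fixed in the world has none). Each returns a list of dicts, best first, with "p" (0 to 1); they miss things now and then, are a little off and sometimes report something else, mostly with a low value. They report only what shows in the picture. A call takes as long as a camera call.
- r.recognise(target, camera): "xy" ([column, row] in pixels, amid what is visible of it).
The state is a dict: "time_s": time; "joints": joint angles; "qd": joint speeds; "joint_torque": joint torques, N m; "tcp_pos": TCP position; "eef_rot": TCP orientation; "contact_force": force on the tool from outside, world axes, zero at the start; "moment": the same for the moment, N m; "gripper_width": finger opening in m.
Only numpy, scipy, OpenCV 4.12 (cv2) and the standard library are available. Lean on these libraries where they do the work, as an engineer would, in place of code of your own. Each camera call takes 0.05 s, during which the arm holds its last target.

## Working session

There is one attempt and no reset: what is moved stays moved. The work goes in short steps, Python scripts to look and compute and a shell command to move; the robot and the scene stay as the last step left them, time stands still between calls to the robot, and variables do not carry over. Pictures are saved under pics/ and viewed, and the job is handed in when it is done.

```bash
mkdir -p pics; cat > h.py <<'E'
from plant import r
import numpy as np, cv2
def snap(c,fn):
    im=r.capture(c); cv2.imwrite('pics/'+fn+'.png',im[:,:,::-1]); return im
def ray(c,uv,P=None):
    P=P or r.camera_params(c); f=240/np.tan(np.radians(P['vfov'])/2)
    d=np.array([uv[0]-P['cx'],uv[1]-P['cy']])
    if c=='wrist':
        rr=np.hypot(*d); th=rr/f; v=np.r_[d/max(rr,1e-9)*np.sin(th),np.cos(th)]
    else: v=np.r_[d/f,1]
    R=np.array(P['R']);t=np.array(P['t']); return -R.T@t, R.T@v
def atz(c,uv,z,P=None):
    o,v=ray(c,uv,P); return o+v*(z-o[2])/v[2]
def proj(c,X,P=None):
    P=P or r.camera_params(c); f=240/np.tan(np.radians(P['vfov'])/2)
    p=np.array(P['R'])@np.array(X)+np.array(P['t'])
    if c=='wrist':
        h=np.hypot(p[0],p[1]); th=np.arctan2(h,p[2]); k=f*th/max(h,1e-9)
        return np.array([P['cx']+p[0]*k,P['cy']+p[1]*k])
    return np.array([P['cx']+f*p[0]/p[2],P['cy']+f*p[1]/p[2]])
E
python3 - <<'E'
from h import *
for c in ['scene','top','wrist']:
    snap(c,c+'0'); P=r.camera_params(c); print(c,P['vfov'],P['cx'],P['cy'],np.round(-np.array(P['R']).T@P['t'],3),np.round(P['R'],2).tolist())
s=r.get_state(); print(s)
for t in ['centrifuge','keyway','rotor_slot','knob_grip','lock_bar','tray','dropper','timer','reagent','aerosol','cover_box','lid_top']:
  for c in ['scene','top']:
    print(t,c,[(np.round(d['xy']).tolist(),round(d['p'],2)) for d in r.recognise(t,c)[:4]])
E
```

```text
scene 52.52597301613211 320.3393956508812 245.8520068755134 [ 0.079 -0.174  0.883] [[0.75, -0.66, 0.0], [-0.47, -0.54, -0.7], [0.46, 0.52, -0.71]]
top 54.348328997402184 315.71408108992387 237.12418134622638 [0.394 0.299 1.176] [[-0.01, -1.0, -0.02], [-0.99, 0.01, -0.12], [0.12, 0.01, -0.99]]
wrist 65.70646984690485 313.7132987883987 244.7770806696154 [0.357 0.578 0.384] [[-0.43, -0.91, 0.0], [-0.87, 0.41, 0.28], [-0.26, 0.12, -0.96]]
{'time_s': 0.15, 'joints': array([ 8.13662573e+01,  2.05840089e+01,  6.44604881e-01, -1.14878095e-02,
       -7.01368944e+01, -1.65047917e+01]), 'qd': array([-0.01071952, -0.09815585,  0.20347906,  0.16848682,  0.08768197,
       -0.08885279]), 'joint_torque': array([ 6.87992560e-04, -5.83274639e+01,  2.93292511e+01,  7.00115025e+00,
        8.84616107e-03, -9.99027498e-05]), 'tcp_pos': array([0.28665262, 0.61069184, 0.22581595]), 'eef_rot': array([ 1.79923777e+02, -1.13219694e-02, -2.51424373e+01]), 'contact_force': array([ 0.17439016, -0.05576763,  0.41974429]), 'moment': array([-0.03471703,  0.03917885, -0.02110758]), 'gripper_width': 0.0879441829302
[... 537 characters left out ...]
0.89)]
tray scene [([314.0, 274.0], 0.87), ([271.0, 360.0], 0.35)]
tray top [([281.0, 230.0], 0.75), ([236.0, 276.0], 0.64), ([256.0, 315.0], 0.27)]
dropper scene [([275.0, 310.0], 0.68)]
dropper top [([293.0, 282.0], 0.56)]
timer scene [([206.0, 333.0], 0.96)]
timer top [([275.0, 341.0], 0.59), ([333.0, 309.0], 0.54)]
reagent scene [([304.0, 321.0], 0.95)]
reagent top [([322.0, 269.0], 0.83), ([400.0, 233.0], 0.29)]
aerosol scene [([361.0, 234.0], 0.82)]
aerosol top [([290.0, 174.0], 0.63)]
cover_box scene [([244.0, 276.0], 0.77)]
cover_box top [([237.0, 276.0], 0.85), ([248.0, 296.0], 0.47), ([279.0, 230.0], 0.46)]
lid_top scene [([417.0, 319.0], 0.71)]
lid_top top [([400.0, 221.0], 0.61)]
```

View pics/scene0.png

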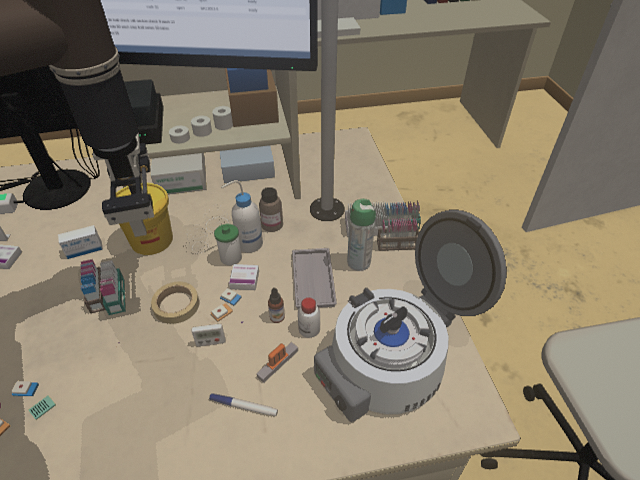

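View pics/top0.png

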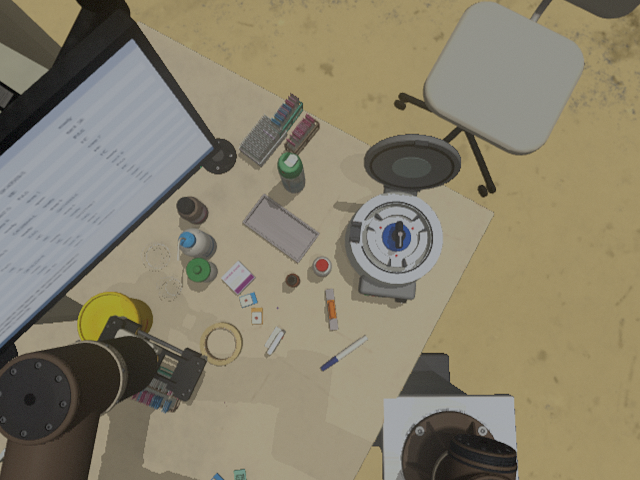

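View pics/wrist0.png

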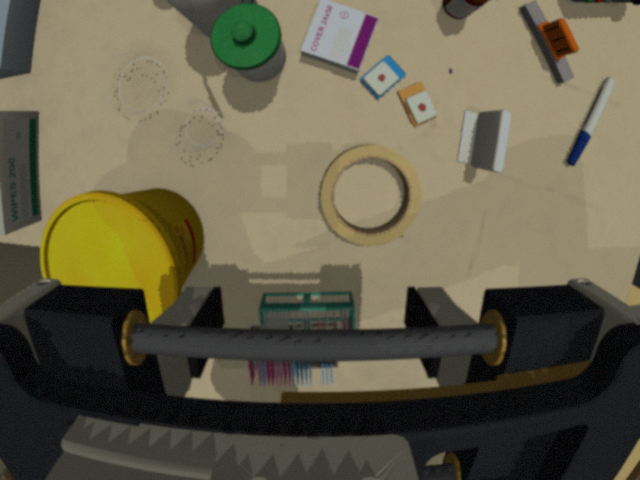

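```bash
python3 - <<'E'
from h import *
im=cv2.imread('pics/top0.png')[140:360,210:480]; cv2.imwrite('pics/top0z.png',cv2.resize(im,None,fx=2.7,fy=2.7,interpolation=cv2.INTER_CUBIC))
im=cv2.imread('pics/scene0.png')[220:400,180:480]; cv2.imwrite('pics/scene0z.png',cv2.resize(im,None,fx=2.6,fy=2.6,interpolation=cv2.INTER_CUBIC))
E
```

```text
(no output)
```

View pics/top0z.png

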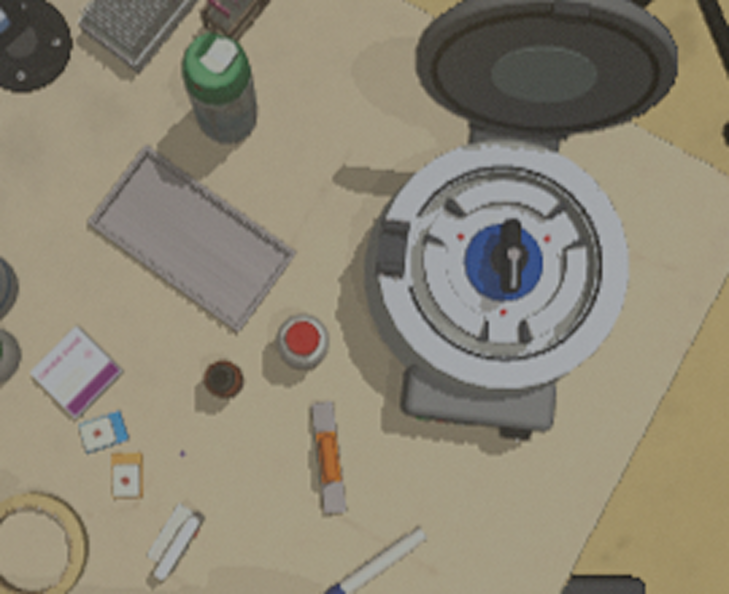

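View pics/scene0z.png

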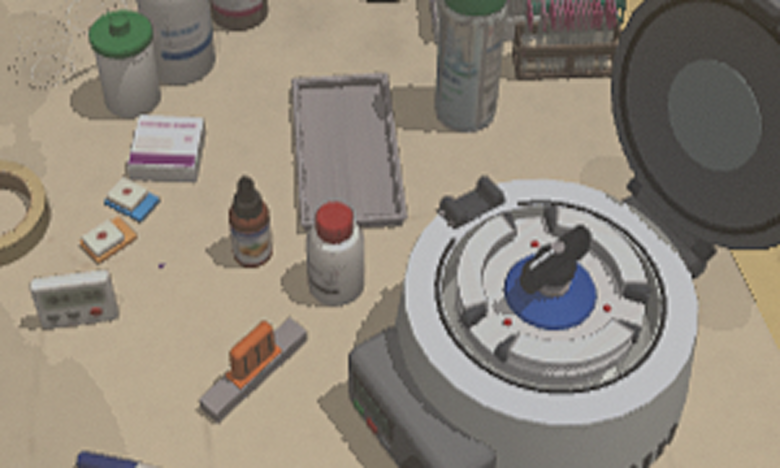

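Top view: centrifuge at about (396,238) with its bracket on the left at (356,232). The slot dots are at (381,228), (413,229) and (396,256). The bar is at (332,310), the tray at (281,230) and the reagent at (322,267). Next I'll turn these into metric positions.

```bash
python3 - <<'E'
from h import *
z=lambda u,v:(210+u/2.7,140+v/2.7)
s=lambda u,v:(180+u/2.6,220+v/2.6)
pt=[('rimC',(502,266),.118),('rimL',(378,266),.118),('rimR',(628,266),.118),('rimT',(503,142),.118),('rimB',(503,389),.118),('bracket',(393,250),.128),('dotA',(461,237),.118),('dotB',(547,239),.118),('dotC',(503,312),.118),('dome',(504,262),.125),('knobtip',(512,222),.170),('knobnear',(515,287),.17),
('barfar',(322,404),.016),('barnear',(335,513),.016),('griptop',(329,435),.053),('gripbot',(331,482),.053),('tray1',(150,150),.013),('tray2',(292,250),.013),('tray3',(237,330),.013),('tray4',(91,226),.013),('reagcap',(302,339),.094),('dropcap',(224,377),.1),('aero',(218,62),.187)]
for n,p,h in pt: print(n,np.round(atz('top',z(*p),h),4))
# scene
for n,p,h in [('barL',(208,408),.016),('barR',(300,328),.016),('dotA',(535,243),.118),('dotB',(607,308),.118),('dotC',(508,322),.118),('reag',(334,214),.094),('tray1',(293,78),.013),('tray2',(387,75),.013),('tray3',(404,217),.013),('tray4',(305,226),.013)]: print('S',n,np.round(atz('scene',s(*p),h),4))
E
```

```text
rimC [0.5222 0.1314 0.118 ]
rimL [0.523  0.2358 0.118 ]
rimR [0.5213 0.0257 0.118 ]
rimT [0.6287 0.1276 0.118 ]
rimB [0.419  0.1335 0.118 ]
bracket [0.5352 0.2236 0.128 ]
dotA [0.5471 0.1653 0.118 ]
dotB [0.5448 0.0929 0.118 ]
dotC [0.4833 0.1317 0.118 ]
dome [0.5247 0.1307 0.125 ]
knobtip [0.5515 0.1306 0.17  ]
knobnear [0.4989 0.1297 0.17  ]
barfar [0.4089 0.2828 0.016 ]
barnear [0.311  0.2721 0.016 ]
griptop [0.3813 0.2774 0.053 ]
gripbot [0.3404 0.2761 0.053 ]
tray1 [0.6476 0.4422 0.013 ]
tray2 [0.5515 0.3092 0.013 ]
tray3 [0.4774 0.3606 0.013 ]
tray4 [0.5758 0.4969 0.013 ]
reagcap [0.4634 0.3005 0.094 ]
dropcap [0.4312 0.3671 0.1   ]
aero [0.6815 0.3662 0.187 ]
S barL [0.3148 0.2705 0.016 ]
S barR [0.4123 0.2792 0.016 ]
S dotA [0.5519 0.1674 0.118 ]
S dotB [0.5486 0.0939 0.118 ]
S dotC [0.487  0.1325 0.118 ]
S reag [0.4686 0.3016 0.094 ]
S tray1 [0.5852 0.501  0.013 ]
S tray2 [0.6555 0.4446 0.013 ]
S tray3 [0.5519 0.308  0.013 ]
S tray4 [0.4814 0.357  0.013 ]
```

```bash
cat >> h.py <<'E'
from scipy.spatial.transform import Rotation as Ro
def plan(pos,yaw,n=None,s=None,mode='screw',p0=None,y0=None):
    """constant row reaching target pose, tool down"""
    s=s or r.get_state()
    R0=Ro.from_euler('xyz',s['eef_rot'],degrees=True).as_matrix(); p0=np.array(s['tcp_pos']) if p0 is None else np.array(p0)
    if y0 is not None: R0=Ro.from_euler('xyz',[180,0,y0],degrees=True).as_matrix()
    R1=Ro.from_euler('xyz',[180,0,yaw],degrees=True).as_matrix()
    w=Ro.from_matrix(R0.T@R1).as_rotvec(); D=R0.T@(np.array(pos)-p0)
    if n is None: n=max(1,int(np.ceil(max(np.linalg.norm(D)/.040,np.degrees(np.linalg.norm(w))/7))))
    for n in (n,n+1,n+2):
        a=w/n; M=sum(Ro.from_rotvec(a*k).as_matrix() for k in range(n)); t=np.linalg.solve(M,D)
        print('n',n,'row',np.round(t,4),np.round(a,4),'|t|',round(np.linalg.norm(t),4),'rot',np.round(w,3),'D',np.round(D,4))
E
python3 - <<'E'
from h import *
plan([.524,.131,.230],0,14)
E
```

```text
n 14 row [ 0.0247  0.0296 -0.0002] [-0.      0.     -0.0313] |t| 0.0386 rot [-0.     0.    -0.439] D [ 0.4187  0.3338 -0.0035]
n 15 row [ 0.023   0.0277 -0.0002] [-0.      0.     -0.0293] |t| 0.036 rot [-0.     0.    -0.439] D [ 0.4187  0.3338 -0.0035]
n 16 row [ 0.0215  0.026  -0.0002] [-0.      0.     -0.0274] |t| 0.0337 rot [-0.     0.    -0.439] D [ 0.4187  0.3338 -0.0035]
```

```bash
python3 -m inch '0.023 0.0277 -0.0003 0 0 -0.0293 1;0.023 0.0277 -0.0003 0 0 -0.0293 1;0.023 0.0277 -0.0003 0 0 -0.0293 1;0.023 0.0277 -0.0003 0 0 -0.0293 1;0.023 0.0277 -0.0003 0 0 -0.0293 1;0.023 0.0277 -0.0003 0 0 -0.0293 1;0.023 0.0277 -0.0003 0 0 -0.0293 1;0.023 0.0277 -0.0003 0 0 -0.0293 1;0.023 0.0277 -0.0003 0 0 -0.0293 1;0.023 0.0277 -0.0003 0 0 -0.0293 1;0.023 0.0277 -0.0003 0 0 -0.0293 1;0.023 0.0277 -0.0003 0 0 -0.0293 1;0.023 0.0277 -0.0003 0 0 -0.0293 1;0.023 0.0277 -0.0003 0 0 -0.0293 1;0.023 0.0277 -0.0003 0 0 -0.0293 1;0 0 0 0 0 0 1;0 0 0 0 0 0 1' && python3 - <<'E'
from h import *
s=r.get_state(); print(s['joints'],s['tcp_pos'],s['eef_rot'],s['time_s'])
im=snap('wrist','w1'); P=r.camera_params('wrist'); import pickle; pickle.dump(P,open('w1.pkl','wb'))
snap('top','top1')
E
```

```text
time_s: 2.77
tcp_pos: [0.525, 0.1291, 0.2308]
eef_rot: [180.0, 0.0, -0.2]
contact_force: [-0.6, 0.0, -0.4]
gripper_width: 0.0875
[ 3.45902687e+01  7.73911696e+00 -1.59216363e+01  2.65560426e-03
 -6.63618865e+01  5.52389785e+01] [0.52503562 0.1290628  0.23083533] [ 1.79985094e+02  1.72125924e-02 -1.69689724e-01] 2.7667
```

View pics/w1.png

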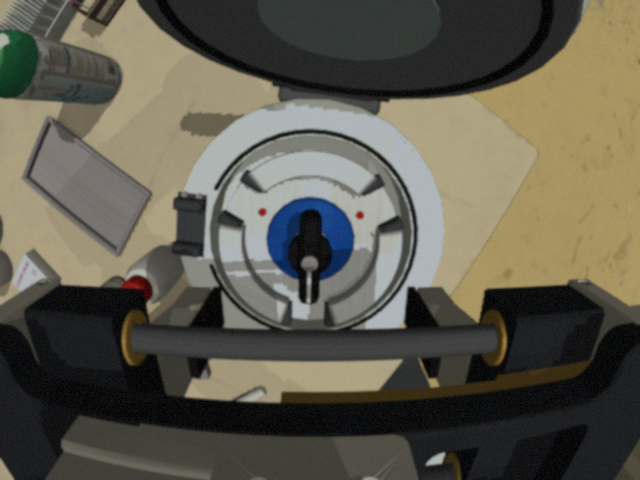

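Wrist view: red dots at (262,212) and (360,215), bracket at (189,222), wing vertical at column ~310, lid at the top of the frame with a clear gap.

```bash
python3 - <<'E'
from h import *
import pickle
P=pickle.load(open('w1.pkl','rb'))
im=cv2.imread('pics/w1.png')
cv2.imwrite('pics/w1z.png',cv2.resize(im[90:340,160:460],None,fx=2.6,fy=2.4*2.6/2.4,interpolation=cv2.INTER_CUBIC))
for n,p,h in [('dotA',(262,212),.118),('dotB',(360,215),.118),('brT',(189,198),.132),('brB',(188,248),.132),('brC',(189,222),.125),('knobtip',(311,212),.17),('knobnear',(309,300),.17)]:
    print(n,np.round(atz('wrist',p,h,P),4))
# rim outer circle: red/blue/white fit
hsv=cv2.cvtColor(im,cv2.COLOR_BGR2HSV)
# dome blue
m=((hsv[...,0]>100)&(hsv[...,0]<125)&(hsv[...,1]>150)&(hsv[...,2]>50)).astype(np.uint8)
n,l,st,c=cv2.connectedComponentsWithStats(m); i=1+st[1:,4].argmax(); print(st[i],c[i])
m2=(((hsv[...,0]<8)|(hsv[...,0]>172))&(hsv[...,1]>130)&(hsv[...,2]>90)).astype(np.uint8)
n,l,st,c=cv2.connectedComponentsWithStats(m2)
for k in range(1,n):
  if st[k,4]>10: print(st[k],c[k],np.round(atz('wrist',c[k],.118,P),4))
E
```

```text
dotA [0.5468 0.1683 0.118 ]
dotB [0.5443 0.095  0.118 ]
brT [0.5609 0.2201 0.132 ]
brB [0.5229 0.2242 0.132 ]
brC [0.5414 0.224  0.125 ]
knobtip [0.5571 0.1312 0.17  ]
knobnear [0.4993 0.1327 0.17  ]
[ 268  198   85   81 3339] [310.2821204  233.35130279]
[259 209   7   6  29] [261.89655172 211.48275862] [0.5472 0.1683 0.118 ]
[357 212   6   6  28] [359.5        214.78571429] [0.5445 0.0954 0.118 ]
[122 280  21   9 132] [131.66666667 284.34090909] [0.4858 0.2865 0.118 ]
```

View pics/w1z.png

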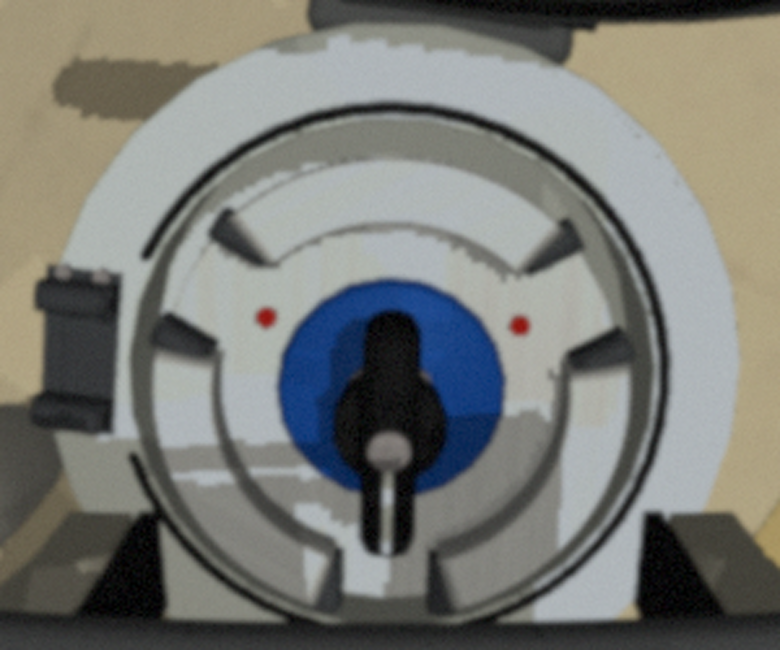

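```bash
python3 - <<'E'
from h import *
import pickle
P=pickle.load(open('w1.pkl','rb'))
z=lambda u,v:(160+u/2.6,90+v/2.6)
ax=np.array([.525,.1315])
for n,p,h in [('gap1',(148,257),.118),('gap2',(134,455),.118),('cheekU',(79,282),.132),('cheekD',(72,402),.132),('mid',(76,352),.118),('slotcheek1',(225,213),.132),('slotcheek2',(160,325),.132),('rimR',(738,355),.118),('rimtop',(405,24),.118),('frimL',(57,260),.118),('bOut',(49,345),.118),('domeL',(279,385),.118),('domeR',(504,385),.118),('domeT',(390,280),.118),('stem1',(335,410),.142)]:
    X=atz('wrist',z(*p),h,P)[:2]; d=X-ax; print(n,np.round(X,4),'r',round(np.hypot(*d),4),'ang',round(np.degrees(np.arctan2(d[1],d[0])),1))
E
```

```text
gap1 [0.565  0.2021] r 0.0812 ang 60.5
gap2 [0.5045 0.2109] r 0.082 ang 104.5
cheekU [0.5605 0.219 ] r 0.0944 ang 67.9
cheekD [0.5256 0.2242] r 0.0927 ang 89.6
mid [0.537  0.2266] r 0.0958 ang 82.8
slotcheek1 [0.5784 0.1764] r 0.0697 ang 40.1
slotcheek2 [0.5478 0.196 ] r 0.0684 ang 70.5
rimR [0.5358 0.0279] r 0.1042 ang -84.0
rimtop [0.6296 0.128 ] r 0.1046 ang -1.9
frimL [0.565  0.2304] r 0.1067 ang 68.0
bOut [0.5393 0.2351] r 0.1046 ang 82.1
domeL [0.5265 0.1649] r 0.0335 ang 87.4
domeR [0.5264 0.0992] r 0.0324 ang -87.5
domeT [0.5573 0.1323] r 0.0323 ang 1.5
stem1 [0.5262 0.1469] r 0.0155 ang 85.6
```

```bash
python3 -m inch '0 -0.0024 0.031 0 0 0.02 1;0 0 0.03 0 0 0 1;0 0 0.025 0 0 0 1;0 0 0.005 0 0 0 1;0 0 0 0 0 0 0;0 0 0 0 0 0 0;0 0 0 0 0 0 0;0 0 0 0 0 0 0;0 0 0 0 0 0 0;0 0 0 0 0 0 0' 20 && python3 - <<'E'
from h import *
s=r.get_state(); print(s['tcp_pos'],s['eef_rot'],s['moment'],s['contact_force'],s['gripper_width'])
E
```

```text
time_s: 3.7
tcp_pos: [0.5246, 0.1334, 0.141]
eef_rot: [-179.9, -0.1, -1.1]
contact_force: [-0.2, 0.3, 0.1]
gripper_width: 0.0531
[0.52463814 0.13342304 0.14099021] [-1.79946058e+02 -7.72529084e-02 -1.10896133e+00] [-0.07968364 -0.05594117 -0.0140281 ] [-0.23828948  0.2518906   0.10417238] 0.053076508378360435
```

```bash
python3 -m inch '0 0.001 0 0 0 0 0;0 0 0 0 0 0 0;0 0 0 0 0 0 0;0 0 0 0 0 0 0;0 0 0 0 0 0 0;0 0 0 0 0 0 0;0 0 0 0 0 0 0;0 0 0 0 0 0 0' && python3 - <<'E'
from h import *
s=r.get_state(); print(s['tcp_pos'],s['eef_rot'],s['moment'],s['contact_force'],s['gripper_width'])
E
```

```text
time_s: 4.37
tcp_pos: [0.5243, 0.132, 0.1401]
eef_rot: [180.0, 0.0, -1.1]
contact_force: [0.6, -1.4, 1.2]
gripper_width: 0.0291
[0.52425763 0.13199318 0.14011622] [ 1.79980971e+02  2.08198736e-03 -1.10488697e+00] [-0.84451492 -0.09184215  0.00445457] [ 0.64179531 -1.36433245  1.24870729] 0.02914421015192418
```

```bash
python3 -m inch '0 0 0 0 0 0 0;0 0 0 0 0 0 0;0 0 0 0 0 0 0;0 0 0 0 0 0 0;0 0 0 0 0 0 0;0 0 0 0 0 0 0' && python3 - <<'E'
from h import *
s=r.get_state(); print(s['tcp_pos'],s['eef_rot'],s['moment'],s['contact_force'],s['gripper_width'])
snap('wrist','w2')
E
```

```text
time_s: 4.87
tcp_pos: [0.5243, 0.1321, 0.1401]
eef_rot: [180.0, 0.0, -1.1]
contact_force: [0.9, -2.4, 2.7]
gripper_width: 0.0291
[0.52426803 0.13207063 0.14009045] [ 1.79990090e+02  3.52892288e-04 -1.10918129e+00] [-1.24643558 -0.15515974 -0.0085897 ] [ 0.869679   -2.39322074  2.65704006] 0.029127434920946407
```

View pics/w2.png

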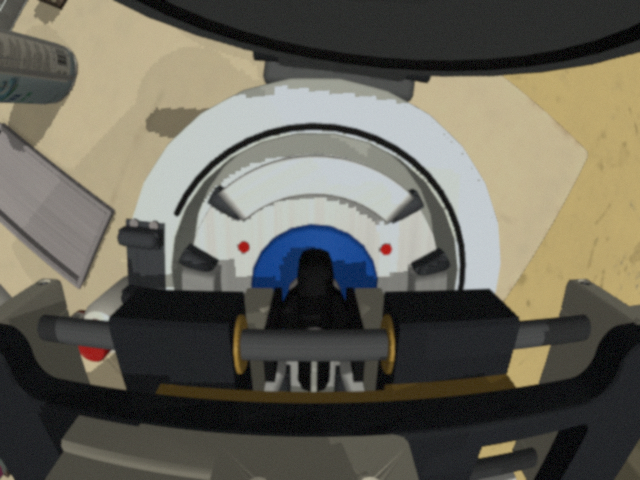

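Gripped at 29 mm: the pads are on the knob's round boss. Turning CCW by about 24°.

```bash
python3 -m inch '0 0 0 0 0 0 0;0 0.0003 0 0 0 -0.07 0;0 0 0 0 0 -0.07 0;0 0 0 0 0 -0.07 0;0 0 0 0 0 -0.07 0;0 0 0 0 0 -0.07 0;0 0 0 0 0 -0.067 0;0 0 0 0 0 0 0;0 0 0 0 0 0 0;0 0 0 0 0 0 0' 30 && python3 - <<'E'
from h import *
s=r.get_state(); print(s['tcp_pos'],s['eef_rot'],s['moment'],s['contact_force'],s['gripper_width'])
P=r.camera_params('wrist')
im=snap('wrist','w3')
hsv=cv2.cvtColor(im[:,:,::-1].copy(),cv2.COLOR_BGR2HSV)
m2=(((hsv[...,0]<8)|(hsv[...,0]>172))&(hsv[...,1]>130)&(hsv[...,2]>90)).astype(np.uint8)
n,l,st,c=cv2.connectedComponentsWithStats(m2)
for k in range(1,n):
  if st[k,4]>10:
    X=atz('wrist',c[k],.118,P);d=X[:2]-[.525,.1315]; print(st[k],np.round(X,4),np.degrees(np.arctan2(d[1],d[0])),np.hypot(*d))
E
```

```text
time_s: 5.75
tcp_pos: [0.5243, 0.1317, 0.1401]
eef_rot: [180.0, 0.0, 22.7]
contact_force: [2.2, -4.8, 1.7]
gripper_width: 0.0294
[0.52431169 0.13168642 0.14009853] [1.79981541e+02 2.90504196e-03 2.26521526e+01] [-1.94122294 -0.50289165  0.00195661] [ 2.2037249  -4.84971235  1.7170129 ] 0.029426994946535556
[  41  228   38   44 1199] [0.4838 0.2813 0.118 ] 105.39345434057903 0.15537466973239433
[239 242  10  10  77] [0.5314 0.1731 0.118 ] 81.2773332072953 0.04210408708877988
[381 244  10  10  74] [0.5583 0.1053 0.118 ] -38.223475580756336 0.042415043476275116
```

View pics/w3.png

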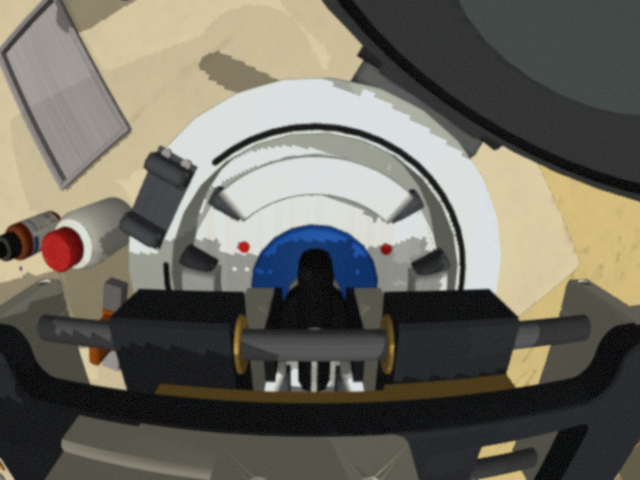

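The rotor followed (dots at (244,247) and (386,249)); the slot now points at about 81.5°. Checking the bracket angle in this same picture.

```bash
python3 - <<'E'
from h import *
P=r.camera_params('wrist')
im=cv2.imread('pics/w3.png'); cv2.imwrite('pics/w3z.png',cv2.resize(im[120:300,100:330],None,fx=3.3,fy=3.3,interpolation=cv2.INTER_CUBIC))
for n,p,h in [('gap1',(214,163),.118),('gap2',(166,264),.118),('cheekU',(170,166),.132),('cheekD',(142,229),.132),('floor',(157,200),.118)]:
    X=atz('wrist',p,h,P)[:2]; d=X-[.525,.1315]; print(n,np.round(X,4),'r',round(np.hypot(*d),4),'ang',round(np.degrees(np.arctan2(d[1],d[0])),1))
E
```

```text
gap1 [0.5661 0.2019] r 0.0815 ang 59.7
gap2 [0.5052 0.2102] r 0.0812 ang 104.1
cheekU [0.5596 0.2187] r 0.0939 ang 68.4
cheekD [0.5247 0.2237] r 0.0922 ang 90.2
floor [0.5372 0.225 ] r 0.0943 ang 82.6
```

View pics/w3z.png

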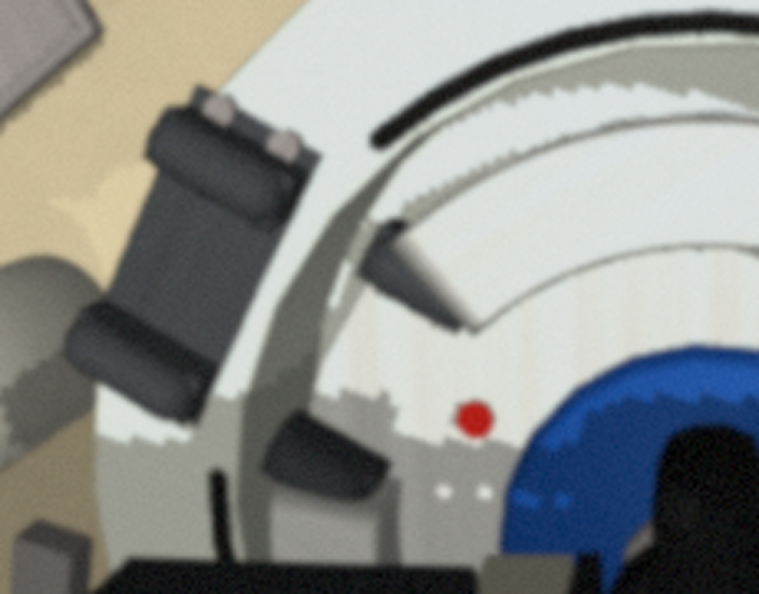

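Slot (81.5°) and bracket (82°) are aligned. Releasing and lifting.

```bash
python3 -m inch '0 0 0 0 0 0 1;0 0 0 0 0 0 1;0 0 0 0 0 0 1;0 0 0 0 0 0 1;0 0 0 0 0 0 1;0 0 -0.02 0 0 0 1;0 0 -0.035 0 0 0 1;0 0 -0.03 0 0 0 1;0 0 0 0 0 0 1' && python3 - <<'E'
from h import *
s=r.get_state(); print(s['tcp_pos'],s['eef_rot'],s['contact_force'],s['gripper_width'])
plan([.355,.277,.20],5.5)
c='top'
for t in ['dropper','timer','reagent']:
  print(t)
E
```

```text
time_s: 6.55
tcp_pos: [0.5273, 0.1332, 0.2315]
eef_rot: [180.0, -0.5, 22.8]
contact_force: [0.7, 1.5, 0.6]
gripper_width: 0.0833
[0.52725899 0.13316751 0.23148726] [179.99493112  -0.54736347  22.83331634] [0.73404083 1.46858652 0.57861576] 0.0832940290387689
n 6 row [-0.0213 -0.0309  0.0051] [-0.0002 -0.0016  0.0504] |t| 0.0379 rot [-0.001 -0.009  0.303] D [-0.1032 -0.1994  0.0305]
n 7 row [-0.0184 -0.0264  0.0044] [-0.0002 -0.0014  0.0432] |t| 0.0325 rot [-0.001 -0.009  0.303] D [-0.1032 -0.1994  0.0305]
n 8 row [-0.0161 -0.0231  0.0039] [-0.0002 -0.0012  0.0378] |t| 0.0284 rot [-0.001 -0.009  0.303] D [-0.1032 -0.1994  0.0305]
dropper
timer
reagent
```

```bash
python3 -m inch '-0.0184 -0.0264 0.0044 0 0 0.043 1;-0.0184 -0.0264 0.0044 0 0 0.043 1;-0.0184 -0.0264 0.0044 0 0 0.043 1;-0.0184 -0.0264 0.0044 0 0 0.043 1;-0.0184 -0.0264 0.0044 0 0 0.043 1;-0.0184 -0.0264 0.0044 0 0 0.043 1;-0.0184 -0.0264 0.0044 0 0 0.043 1;0 0 0 0 0 0 1;0 0 0 0 0 0 1' && python3 - <<'E'
from h import *
s=r.get_state(); print(s['tcp_pos'],s['eef_rot'],s['joints'])
import pickle
P=r.camera_params('wrist'); pickle.dump(P,open('w4.pkl','wb'))
im=snap('wrist','w4')
hsv=cv2.cvtColor(im[:,:,::-1].copy(),cv2.COLOR_BGR2HSV)
m=((hsv[...,0]>4)&(hsv[...,0]<16)&(hsv[...,1]>170)&(hsv[...,2]>80)).astype(np.uint8)
n,l,st,c=cv2.connectedComponentsWithStats(m)
for k in range(1,n):
  if st[k,4]>100: print(st[k],c[k],np.round(atz('wrist',c[k],.053,P),4))
snap('top','top4')
E
```

```text
time_s: 7.3
tcp_pos: [0.3505, 0.2765, 0.1943]
eef_rot: [-180.0, -0.0, 5.7]
contact_force: [0.4, -0.0, 0.7]
gripper_width: 0.0878
[0.3505398  0.27653199 0.19427662] [-1.79979392e+02 -1.16764828e-03  5.74291546e+00] [ 6.37005078e+01 -4.88389006e-02 -2.95149544e+01 -1.14228513e-02
 -6.05157974e+01  3.20480285e+01]
[302 186  20  54 934] [312.06745182 211.44218415] [0.3671 0.2792 0.053 ]
```

View pics/w4.png

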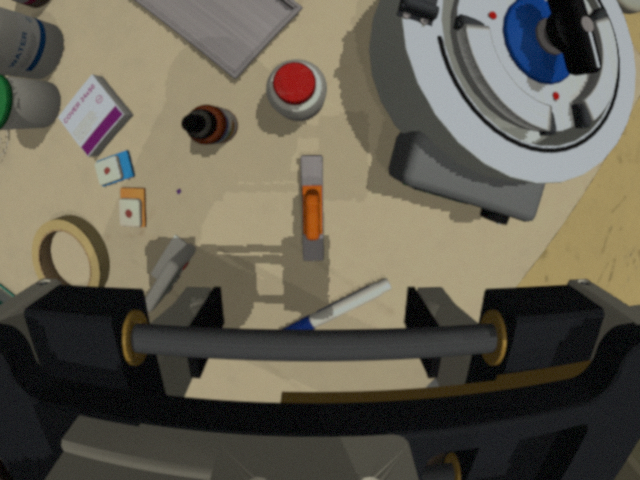

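View pics/top4.png

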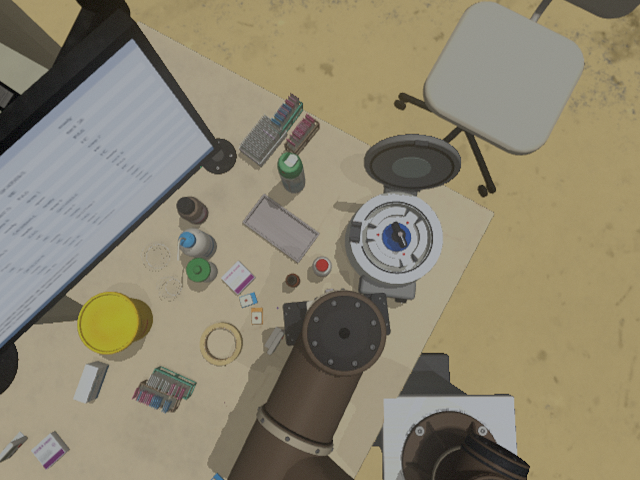

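Bar ends at (311,157) and (313,260), block top about (312,190–238). Dropper at (205,125) and reagent at (295,88) are clear.

```bash
python3 - <<'E'
from h import *
import pickle
P=pickle.load(open('w4.pkl','rb'))
im=cv2.imread('pics/w4.png'); cv2.imwrite('pics/w4z.png',cv2.resize(im[140:280,250:380],None,fx=4.2,fy=4.2,interpolation=cv2.INTER_CUBIC))
for n,p,h in [('end1',(311.5,156),.016),('end2',(313.5,261),.016),('bt',(312.5,190),.053),('bb',(313,239),.053),('dropcap',(195,123),.1),('reag',(294,80),.094),('timer',(165,265),.05)]:
  print(n,np.round(atz('wrist',p,h,P),4))
E
```

```text
end1 [0.4104 0.2843 0.016 ]
end2 [0.3118 0.2726 0.016 ]
bt [0.3849 0.2807 0.053 ]
bb [0.3438 0.2761 0.053 ]
dropcap [0.4318 0.3667 0.1   ]
reag [0.4662 0.3013 0.094 ]
timer [0.3052 0.4083 0.05  ]
```

View pics/w4z.png

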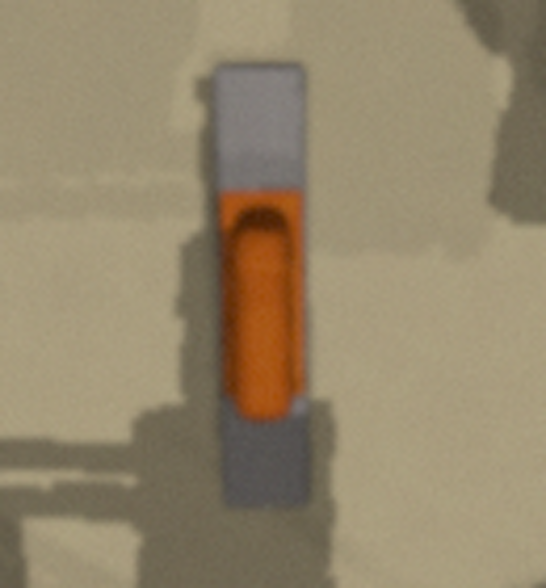

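```bash
python3 - <<'E'
from h import *
plan([.362,.2783,.022],6.5,7)
E
```

```text
n 7 row [ 0.0015 -0.0003  0.0246] [-0.     -0.     -0.0022] |t| 0.0247 rot [-0.    -0.    -0.016] D [ 0.0106 -0.0018  0.1724]
n 8 row [ 0.0013 -0.0002  0.0215] [-0.    -0.    -0.002] |t| 0.0216 rot [-0.    -0.    -0.016] D [ 0.0106 -0.0018  0.1724]
n 9 row [ 0.0012 -0.0002  0.0192] [-0.     -0.     -0.0017] |t| 0.0192 rot [-0.    -0.    -0.016] D [ 0.0106 -0.0018  0.1724]
```

```bash
python3 -m inch '0.0106 -0.0018 0.03 0 0 -0.015 1;0 0 0.036 0 0 0 1;0 0 0.036 0 0 0 1;0 0 0.036 0 0 0 0.7;0 0 0.022 0 0 0 0.6;0 0 0.012 0 0 0 0.5;0 0 0 0 0 0 0.4;0 0 0 0 0 0 0.3;0 0 0 0 0 0 0' 30 && python3 - <<'E'
from h import *
s=r.get_state(); print(s['tcp_pos'],s['eef_rot'],s['contact_force'],s['gripper_width'])
snap('wrist','w5')
E
```

```text
time_s: 8.15
tcp_pos: [0.3629, 0.2784, 0.0231]
eef_rot: [-179.9, -0.1, 6.4]
contact_force: [-0.9, -0.3, 1.3]
gripper_width: 0.0531
[0.3629416  0.27838615 0.02309864] [-1.79949441e+02 -5.02420078e-02  6.35406831e+00] [-0.93210479 -0.28299357  1.31349469] 0.05311888516674201
```

View pics/w5.png

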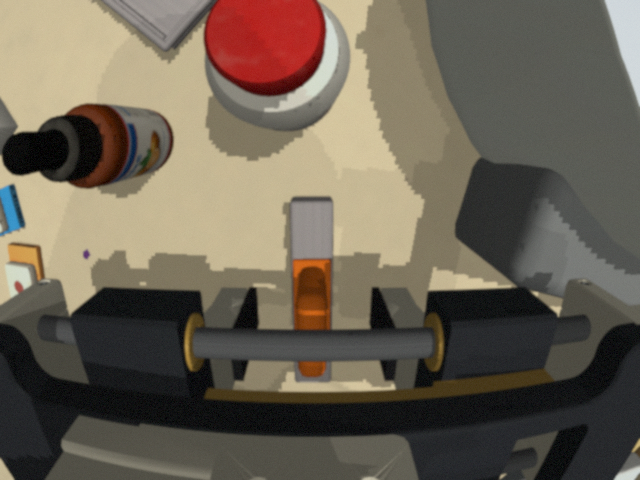

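The bar is centred between the fingers and nothing is touched. Closing.

```bash
python3 -m inch '0 0 0 0 0 0 0;0 0 0 0 0 0 0;0 0 0 0 0 0 0;0 0 0 0 0 0 0;0 0 0 0 0 0 0;0 0 0 0 0 0 0;0 0 0 0 0 0 0;0 0 0 0 0 0 0;0 0 0 0 0 0 0;0 0 0 0 0 0 0;0 0 0 0 0 0 0' 40 && python3 - <<'E'
from h import *
s=r.get_state(); print(s['tcp_pos'],s['eef_rot'],s['contact_force'],s['gripper_width'])
E
```

```text
time_s: 9.12
tcp_pos: [0.362, 0.2783, 0.0223]
eef_rot: [-180.0, -0.0, 6.4]
contact_force: [-3.1, 0.3, 3.7]
gripper_width: 0.0115
[0.36200553 0.27827443 0.02234659] [-1.79992393e+02 -3.04896476e-03  6.40624536e+00] [-3.12295931  0.33896619  3.71432395] 0.011537885771816902
```

```bash
python3 -m inch '0 0 -0.02 0 0 0 0;0 0 -0.038 0 0 0 0;0 0 -0.038 0 0 0 0;0 0 -0.038 0 0 0 0;0 0 -0.038 0 0 0 0;0 0 -0.028 0 0 0 0;0 0 0 0 0 0 0' && python3 - <<'E'
from h import *
s=r.get_state(); print(s['tcp_pos'],s['eef_rot'],s['contact_force'],s['gripper_width'])
plan([.5384,.2266,.21],82,12)
E
```

```text
time_s: 9.7
tcp_pos: [0.364, 0.2802, 0.2281]
eef_rot: [-179.6, -0.4, 6.4]
contact_force: [1.2, 1.1, -2.3]
gripper_width: 0.0117
[0.36396015 0.28022601 0.22807064] [-179.61971019   -0.38307135    6.43789309] [ 1.22359139  1.06598067 -2.34103811] 0.011729512574147515
n 12 row [0.0086 0.0139 0.0015] [-1.000e-04 -8.000e-04 -1.099e-01] |t| 0.0164 rot [-1.000e-03 -1.000e-02 -1.319e+00] D [0.1672 0.073  0.0187]
n 13 row [0.0079 0.0129 0.0014] [-1.000e-04 -8.000e-04 -1.014e-01] |t| 0.0152 rot [-1.000e-03 -1.000e-02 -1.319e+00] D [0.1672 0.073  0.0187]
n 14 row [0.0073 0.012  0.0013] [-0.0001 -0.0007 -0.0942] |t| 0.0141 rot [-1.000e-03 -1.000e-02 -1.319e+00] D [0.1672 0.073  0.0187]
```

```bash
python3 -m inch '0.0079 0.0129 0.0014 0 0 -0.1014 0;0.0079 0.0129 0.0014 0 0 -0.1014 0;0.0079 0.0129 0.0014 0 0 -0.1014 0;0.0079 0.0129 0.0014 0 0 -0.1014 0;0.0079 0.0129 0.0014 0 0 -0.1014 0;0.0079 0.0129 0.0014 0 0 -0.1014 0;0.0079 0.0129 0.0014 0 0 -0.1014 0;0.0079 0.0129 0.0014 0 0 -0.1014 0;0.0079 0.0129 0.0014 0 0 -0.1014 0;0.0079 0.0129 0.0014 0 0 -0.1014 0;0.0079 0.0129 0.0014 0 0 -0.1014 0;0.0079 0.0129 0.0014 0 0 -0.1014 0;0.0079 0.0129 0.0014 0 0 -0.1014 0;0 0 0 0 0 0 0;0 0 0 0 0 0 0;0 0 0 0 0 0 0' && python3 - <<'E'
from h import *
s=r.get_state(); print(s['tcp_pos'],s['eef_rot'],s['joints'],s['contact_force'],s['gripper_width'])
plan([.5384,.2266,.165],82,2)
for c in ['wrist','top','scene']: im=snap(c,c+'6')
cv2.imwrite('pics/scene6z.png',cv2.resize(im[200:420,280:500,::-1],None,fx=2.7,fy=2.7,interpolation=cv2.INTER_CUBIC))
import pickle; pickle.dump(r.camera_params('wrist'),open('w6.pkl','wb'))
E
```

```text
time_s: 11.03
tcp_pos: [0.5358, 0.2234, 0.2029]
eef_rot: [-179.9, 0.1, 81.8]
contact_force: [0.0, 1.2, -3.3]
gripper_width: 0.0118
[0.53579441 0.22341022 0.20286117] [-1.79900381e+02  8.04519397e-02  8.17997861e+01] [ 4.19106569e+01  1.27537466e+01 -1.34312196e+01 -2.76537733e-02
 -6.39406524e+01  1.29901235e+02] [ 0.02866139  1.24005856 -3.3445663 ] 0.011804991686428559
n 2 row [0.0018 0.0011 0.0189] [-0.0009  0.0007 -0.0017] |t| 0.019 rot [-0.002  0.001 -0.003] D [0.0036 0.0022 0.0379]
n 3 row [0.0012 0.0007 0.0126] [-0.0006  0.0005 -0.0012] |t| 0.0127 rot [-0.002  0.001 -0.003] D [0.0036 0.0022 0.0379]
n 4 row [0.0009 0.0005 0.0095] [-0.0004  0.0004 -0.0009] |t| 0.0095 rot [-0.002  0.001 -0.003] D [0.0036 0.0022 0.0379]
```

View pics/wrist6.png

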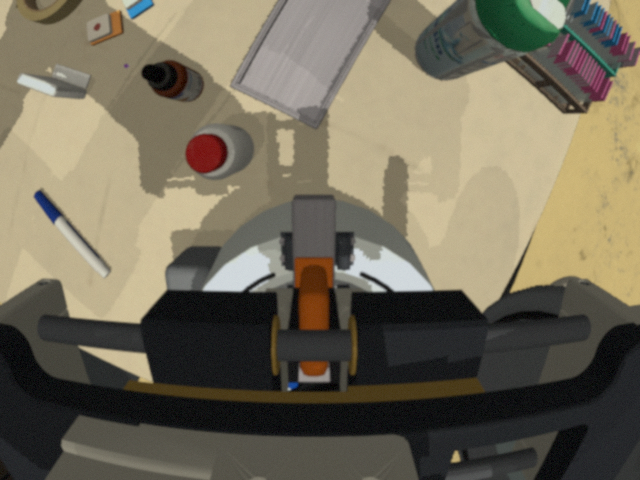

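View pics/scene6z.png

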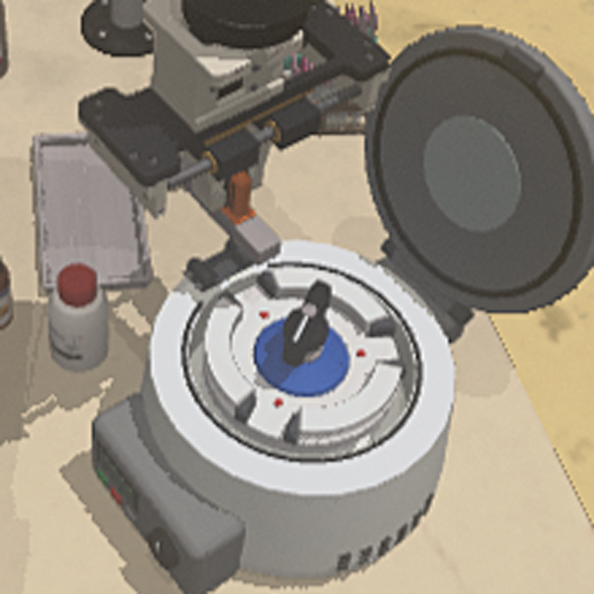

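```bash
python3 - <<'E'
from h import *
import pickle
P=pickle.load(open('w6.pkl','rb'))
im=cv2.imread('pics/wrist6.png'); cv2.imwrite('pics/w6z.png',cv2.resize(im[180:310,220:410],None,fx=4.2,fy=4.2,interpolation=cv2.INTER_CUBIC))
for n,p in [('L',(281,243)),('R',(355,243))]:
  print(n,np.round(atz('wrist',p,.128,P),4))
for x in [.5384,.5364]:
  print(proj('wrist',[x,.2266,.132],P))
E
```

```text
L [0.5161 0.235  0.128 ]
R [0.5643 0.2282 0.128 ]
[316.45615458 252.41413269]
[313.40957485 252.82789415]
```

View pics/w6z.png

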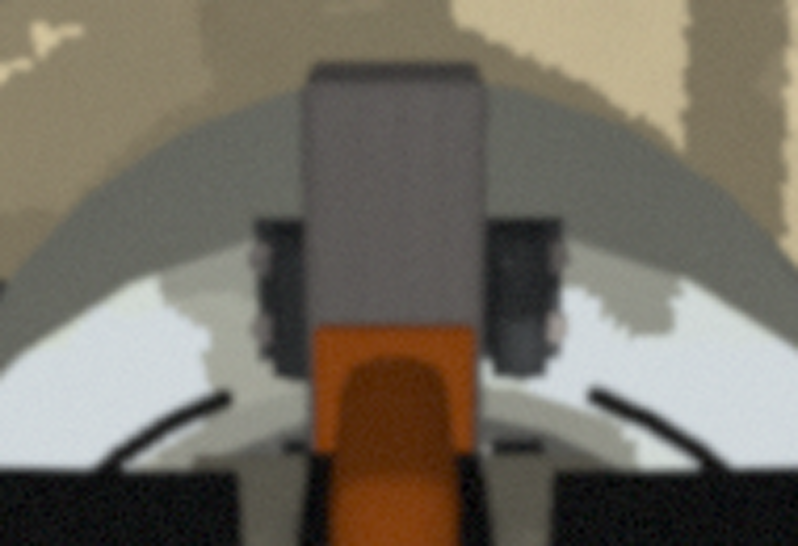

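```bash
python3 -m inch '0.0035 0.0027 0.005 0 0 0 0;0 0 0.02 0 0 0 0;0 0 0.018 0 0 0 0;0 0 0 0 0 0 0;0 0 0 0 0 0 0' && python3 - <<'E'
from h import *
s=r.get_state(); print(s['tcp_pos'],s['eef_rot'],s['contact_force'],s['gripper_width'])
for c in ['wrist','scene']: im=snap(c,c+'7')
cv2.imwrite('pics/scene7z.png',cv2.resize(im[240:360,320:460,::-1],None,fx=4.5,fy=4.5,interpolation=cv2.INTER_CUBIC))
im=cv2.imread('pics/wrist7.png'); cv2.imwrite('pics/w7z.png',cv2.resize(im[180:310,220:410],None,fx=4.2,fy=4.2,interpolation=cv2.INTER_CUBIC))
E
```

```text
time_s: 11.6
tcp_pos: [0.5393, 0.2267, 0.1605]
eef_rot: [-179.9, 0.1, 81.9]
contact_force: [-0.4, 0.7, -1.5]
gripper_width: 0.0119
[0.53925232 0.22671554 0.16045556] [-1.79928472e+02  9.58828363e-02  8.19304735e+01] [-0.35392544  0.72408428 -1.46204242] 0.011878172374441767
```

View pics/w7z.png

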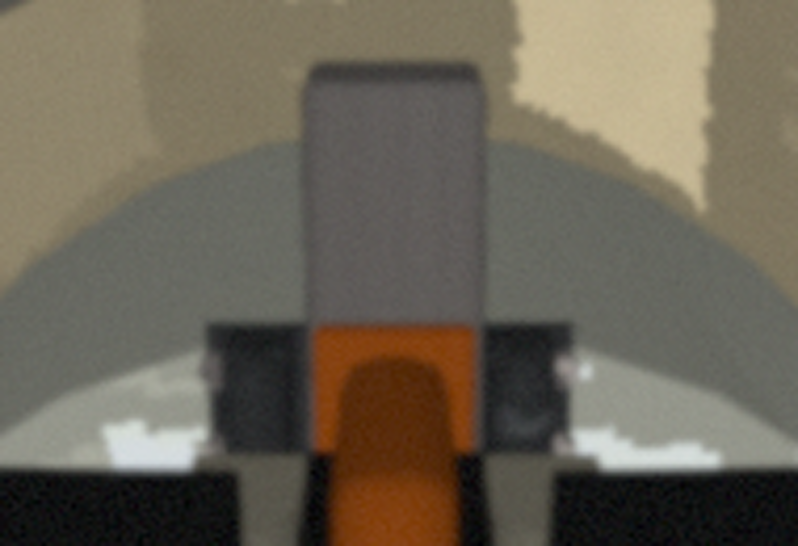

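View pics/scene7z.png

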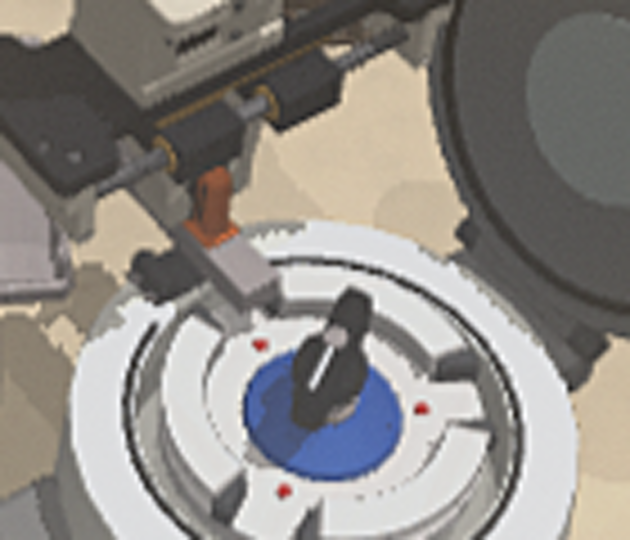

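Bar centred to about 0.6 mm. Lowering.

```bash
python3 -m inch '0 -0.0006 0.005 0 0 0 0;0 0 0.005 0 0 0 0;0 0 0.004 0 0 0 0;0 0 0.003 0 0 0 0;0 0 0 0 0 0 0;0 0 0 0 0 0 0' && python3 - <<'E'
from h import *
s=r.get_state(); print(s['tcp_pos'],s['eef_rot'],s['contact_force'],s['moment'],s['gripper_width'])
E
```

```text
time_s: 12.2
tcp_pos: [0.5391, 0.227, 0.1438]
eef_rot: [-180.0, 0.0, 81.9]
contact_force: [-0.5, 0.0, -2.0]
gripper_width: 0.012
[0.53910147 0.22698088 0.14384211] [-1.79985197e+02  2.45958156e-02  8.19290791e+01] [-0.4867074   0.0110547  -2.00767278] [-0.08559518 -0.14146886  0.07235003] 0.011967333738303911
```

```bash
python3 -m inch '0 0 0.0015 0 0 0 0;0 0 0.0015 0 0 0 0;0 0 0 0 0 0 0;0 0 0 0 0 0 0' && python3 - <<'E'
from h import *
s=r.get_state(); print(s['tcp_pos'],s['eef_rot'],s['contact_force'],s['moment'],s['gripper_width'])
E
```

```text
time_s: 12.53
tcp_pos: [0.5391, 0.2271, 0.141]
eef_rot: [-180.0, 0.0, 81.9]
contact_force: [-0.7, -0.8, -2.7]
gripper_width: 0.0116
[0.53914577 0.22708381 0.14103248] [-1.79997331e+02  4.14721271e-03  8.19292997e+01] [-0.7095537  -0.79433789 -2.73055244] [-0.0870892  -0.10196545  0.03903039] 0.011567391488043935
```

```bash
python3 -m inch '0 0 0.001 0 0 0 0;0 0 0 0 0 0 0;0 0 0 0 0 0 0.2;0 0 0 0 0 0 0.3;0 0 0 0 0 0 0.4;0 0 0 0 0 0 0.5;0 0 0 0 0 0 0.5;0 0 0 0 0 0 0.5;0 0 -0.02 0 0 0 0.5;0 0 -0.035 0 0 0 0.7;0 0 -0.035 0 0 0 1;0 0 0 0 0 0 1;0 0 0 0 0 0 1' && python3 - <<'E'
from h import *
s=r.get_state(); print(s['tcp_pos'],s['eef_rot'],s['contact_force'],s['gripper_width'])
for c in ['wrist','scene']: im=snap(c,c+'8')
cv2.imwrite('pics/scene8z.png',cv2.resize(im[240:360,320:460,::-1],None,fx=4.5,fy=4.5,interpolation=cv2.INTER_CUBIC))
E
```

```text
time_s: 13.62
tcp_pos: [0.5402, 0.2279, 0.2326]
eef_rot: [179.8, -0.2, 81.9]
contact_force: [1.1, 0.2, -0.1]
gripper_width: 0.0653
[0.54020023 0.22789989 0.23259613] [179.80158306  -0.21100265  81.93602714] [ 1.0850489   0.20221337 -0.1498458 ] 0.06530296027544522
```

View pics/wrist8.png

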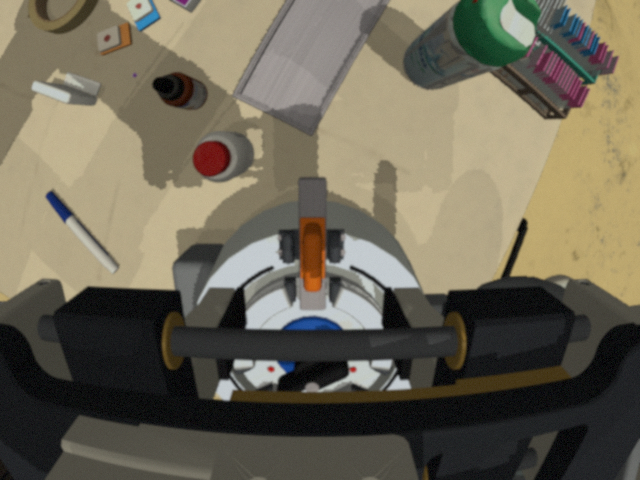

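View pics/scene8z.png

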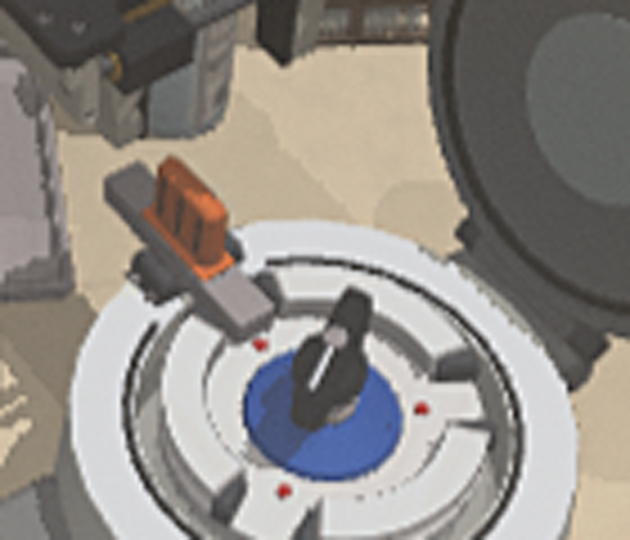

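Bar seated in slot and bracket, released. Back to the knob.

```bash
python3 - <<'E'
from h import *
plan([.525,.1315,.225],22.7,10)
E
```

```text
n 10 row [-0.009   0.0045  0.0005] [-1.000e-04  0.000e+00  1.033e-01] |t| 0.0101 rot [-1.000e-03  0.000e+00  1.033e+00] D [-0.0964 -0.0002  0.0046]
n 11 row [-0.0082  0.0041  0.0004] [-0.     0.     0.094] |t| 0.0092 rot [-1.000e-03  0.000e+00  1.033e+00] D [-0.0964 -0.0002  0.0046]
n 12 row [-0.0075  0.0038  0.0004] [-0.      0.      0.0861] |t| 0.0084 rot [-1.000e-03  0.000e+00  1.033e+00] D [-0.0964 -0.0002  0.0046]
```

```bash
python3 -m inch '-0.009 0.0045 0.0005 0 0 0.1033 1;-0.009 0.0045 0.0005 0 0 0.1033 1;-0.009 0.0045 0.0005 0 0 0.1033 1;-0.009 0.0045 0.0005 0 0 0.1033 1;-0.009 0.0045 0.0005 0 0 0.1033 1;-0.009 0.0045 0.0005 0 0 0.1033 1;-0.009 0.0045 0.0005 0 0 0.1033 1;-0.009 0.0045 0.0005 0 0 0.1033 1;-0.009 0.0045 0.0005 0 0 0.1033 1;-0.009 0.0045 0.0005 0 0 0.1033 1;0 0 0 0 0 0 1;0 0 0 0 0 0 1;0 0 0 0 0 0 1' && python3 - <<'E'
from h import *
s=r.get_state(); print(s['tcp_pos'],s['eef_rot'],s['joints'],s['gripper_width'])
plan([.525,.1315,.142],22.7,4)
im=snap('wrist','w9'); P=r.camera_params('wrist')
E
```

```text
time_s: 14.8
tcp_pos: [0.5255, 0.1319, 0.2244]
eef_rot: [180.0, 0.1, 22.9]
contact_force: [0.3, -0.3, -0.2]
gripper_width: 0.0877
[0.52548814 0.13189332 0.22441494] [1.79988786e+02 5.77543542e-02 2.28929426e+01] [ 3.48219926e+01  8.12954084e+00 -1.63220753e+01 -1.06104983e-03
 -6.56072088e+01  7.80713944e+01] 0.08770475363945363
n 4 row [-0.0001  0.      0.0206] [0.     0.0003 0.0008] |t| 0.0206 rot [0.    0.001 0.003] D [-0.0005  0.0002  0.0824]
n 5 row [-0.0001  0.      0.0165] [0.     0.0002 0.0007] |t| 0.0165 rot [0.    0.001 0.003] D [-0.0005  0.0002  0.0824]
n 6 row [-0.0001  0.      0.0137] [0.     0.0002 0.0006] |t| 0.0137 rot [0.    0.001 0.003] D [-0.0005  0.0002  0.0824]
```

View pics/w9.png

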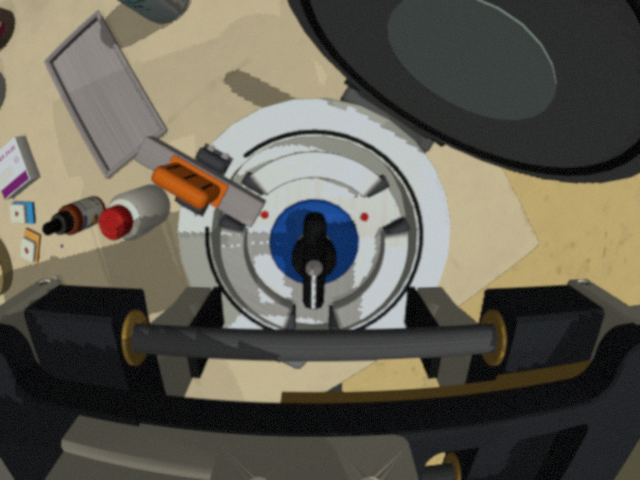

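```bash
python3 -m inch '-0.0005 0.0003 0.03 0 0 0 0.7;0 0 0.03 0 0 0 0.6;0 0 0.018 0 0 0 0.5;0 0 0.006 0 0 0 0.5;0 0 0 0 0 0 0;0 0 0 0 0 0 0;0 0 0 0 0 0 0;0 0 0 0 0 0 0;0 0 0 0 0 0 0;0 0 0 0 0 0 0;0 0 0 0 0 0 0;0 0 0 0 0 0 0' 60 && python3 - <<'E'
from h import *
s=r.get_state(); print(s['tcp_pos'],s['eef_rot'],s['moment'],s['contact_force'],s['gripper_width'])
E
```

```text
time_s: 15.85
tcp_pos: [0.5256, 0.1318, 0.1419]
eef_rot: [-180.0, -0.1, 22.8]
contact_force: [-2.4, 1.6, 6.1]
gripper_width: 0.0282
[0.52564423 0.13182102 0.14194662] [-1.79979778e+02 -9.86860926e-02  2.27584132e+01] [ 0.75419284  0.64311818 -0.04929244] [-2.35802178  1.61483854  6.07259393] 0.02820493680869816
```

```bash
python3 -m inch '0 0 0 0 0 0.08 0;0 0 0 0 0 0.08 0;0 0 0 0 0 0.08 0;0 0 0 0 0 0.08 0;0 0 0 0 0 0.08 0' && python3 - <<'E'
from h import *
s=r.get_state(); print(s['tcp_pos'],s['eef_rot'],s['moment'],s['contact_force'],s['gripper_width'])
P=r.camera_params('wrist'); snap('wrist','w10')
E
```

```text
time_s: 16.27
tcp_pos: [0.5256, 0.1317, 0.1418]
eef_rot: [-180.0, -0.1, -0.4]
contact_force: [-1.3, 2.1, 5.1]
gripper_width: 0.0286
[0.52559941 0.13173493 0.14175099] [-1.79962156e+02 -7.01375677e-02 -3.65244249e-01] [0.66078125 0.45074153 0.19727171] [-1.25919271  2.14281341  5.09385694] 0.028600557713679812
```

View pics/w10.png

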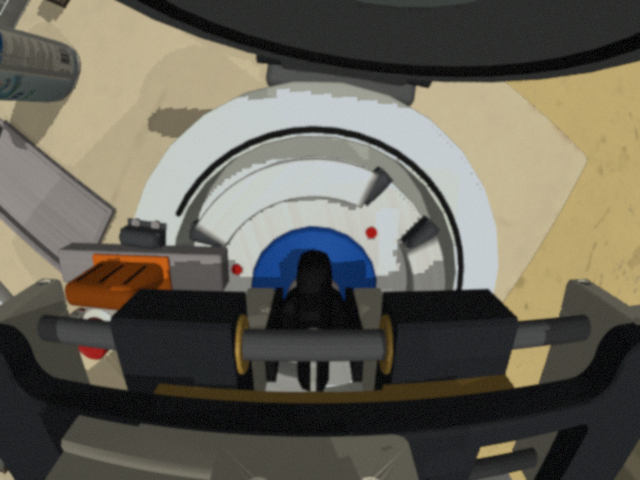

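```bash
python3 -m inch '0 0 0.0001 0 0 0.07 0;0 0 0.0001 0 0 0.07 0;0 0 0.0001 0 0 0.07 0;0 0 0.0001 0 0 0.07 0' && python3 -m inch '0 0 0.0001 0 0 0.08 0;0 0 0.0001 0 0 0.08 0;0 0 0.0001 0 0 0.08 0;0 0 0.0001 0 0 0.08 0' && python3 - <<'E'
from h import *
s=r.get_state(); print(s['tcp_pos'],s['eef_rot'],s['moment'],s['contact_force'],s['gripper_width'])
E
```

```text
time_s: 16.65
tcp_pos: [0.5256, 0.1317, 0.1414]
eef_rot: [-180.0, -0.1, -16.3]
contact_force: [-1.7, 1.4, 6.0]
gripper_width: 0.0281
time_s: 16.98
tcp_pos: [0.5256, 0.1317, 0.1412]
eef_rot: [-179.9, -0.0, -34.6]
contact_force: [-2.5, 2.3, 6.9]
gripper_width: 0.028
[0.52562198 0.13165714 0.14115661] [-1.79937508e+02 -4.49223474e-02 -3.46171620e+01] [0.62165872 0.9820869  0.25972335] [-2.511248    2.28466886  6.89577469] 0.028046768720033564
```

```bash
python3 -m inch '0 0 0.0001 0 0 0.08 0;0 0 0.0001 0 0 0.08 0;0 0 0.0001 0 0 0.08 0;0 0 0.0001 0 0 0.08 0;0 0 0.0001 0 0 0.08 0;0 0 0.0001 0 0 0.05 0' && python3 - <<'E'
from h import *
s=r.get_state(); print(s['eef_rot'],s['moment'],s['contact_force'],s['gripper_width'])
E
python3 -m inch '0 0 0.0001 0 0 0.05 0;0 0 0.0001 0 0 0.05 0;0 0 0.0001 0 0 0.05 0' && python3 - <<'E'
from h import *
s=r.get_state(); print(s['tcp_pos'],s['eef_rot'],s['moment'],s['contact_force'],s['gripper_width'])
snap('wrist','w11')
E
```

```text
time_s: 17.48
tcp_pos: [0.5256, 0.1316, 0.1408]
eef_rot: [-179.9, -0.0, -60.4]
contact_force: [-3.6, 2.5, 9.1]
gripper_width: 0.0284
[-1.79920281e+02 -1.65412456e-02 -6.04211706e+01] [0.73927788 1.34439527 0.21711719] [-3.59690105  2.50350502  9.05133391] 0.028426074515837323
time_s: 17.73
tcp_pos: [0.5256, 0.1316, 0.1406]
eef_rot: [-179.9, -0.0, -68.9]
contact_force: [-4.0, 1.4, 11.5]
gripper_width: 0.0283
[0.52561219 0.13164611 0.14061143] [-1.79914623e+02 -2.86428238e-03 -6.89076895e+01] [0.68910424 1.52834984 0.2208507 ] [-3.96222136  1.35601237 11.49568047] 0.028316614277199278
```

View pics/w11.png

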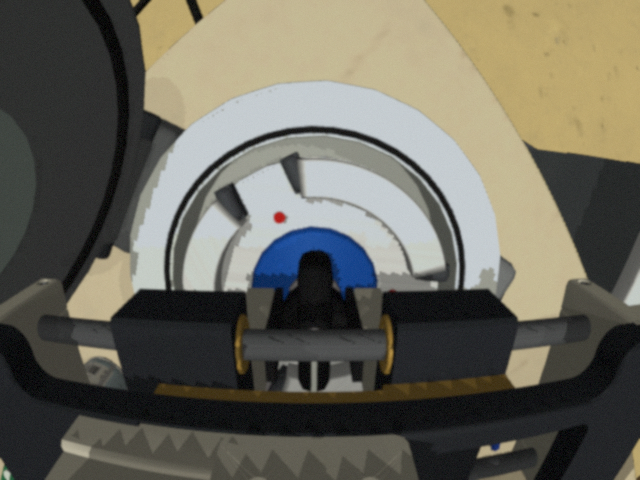

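```bash
python3 -m inch '0 0 0 0 0 0.05 0;0 0 0 0 0 0.05 0;0 0 0 0 0 0.08 0;0 0 0 0 0 0.08 0;0 0 0 0 0 0.08 0' && python3 - <<'E'
from h import *
s=r.get_state(); print(s['eef_rot'],s['moment'],s['contact_force'],s['gripper_width'])
E
python3 -m inch '0 0 0 0 0 0.08 0;0 0 0 0 0 0.08 0;0 0 0 0 0 0.08 0;0 0 0 0 0 0.08 0;0 0 0 0 0 0.08 0;0 0 0 0 0 0.08 0' && python3 - <<'E'
from h import *
s=r.get_state(); print(s['eef_rot'],s['moment'],s['contact_force'],s['gripper_width'])
E
python3 -m inch '0 0 0 0 0 0.05 0;0 0 0 0 0 0.05 0;0 0 0 0 0 0.05 0;0 0 0 0 0 0.05 0' && python3 - <<'E'
from h import *
s=r.get_state(); print(s['tcp_pos'],s['eef_rot'],s['joints'],s['moment'],s['contact_force'],s['gripper_width'])
snap('wrist','w12')
E
```

```text
time_s: 18.2
tcp_pos: [0.5256, 0.1307, 0.1406]
eef_rot: [-179.9, -0.1, -88.4]
contact_force: [-2.5, 0.4, 8.7]
gripper_width: 0.0284
[-1.79941153e+02 -8.45992714e-02 -8.83715949e+01] [0.24370256 1.27939398 1.10819974] [-2.52220207  0.43864706  8.73706789] 0.028410216082049588
time_s: 18.7
tcp_pos: [0.5255, 0.1314, 0.1405]
eef_rot: [-179.9, -0.0, -115.8]
contact_force: [-4.9, 2.5, 8.2]
gripper_width: 0.0291
[-1.79930418e+02 -6.96935351e-03 -1.15791350e+02] [0.52320874 1.71396916 3.17219948] [-4.93831681  2.53367574  8.21475979] 0.029087349621756346
time_s: 19.03
tcp_pos: [0.5254, 0.1312, 0.1406]
eef_rot: [-179.8, -0.1, -126.4]
contact_force: [-5.7, -0.4, 8.3]
gripper_width: 0.0303
[0.52544608 0.13121111 0.14061237] [-1.79808688e+02 -1.37178794e-01 -1.26436499e+02] [ 34.92993151  12.2900068  -23.13440254   0.27601825 -54.6447652
 -71.52605408] [ 0.34960569  2.25855993 10.10147151] [-5.70686622 -0.40407499  8.31459055] 0.030287488432508756
```

View pics/w12.png

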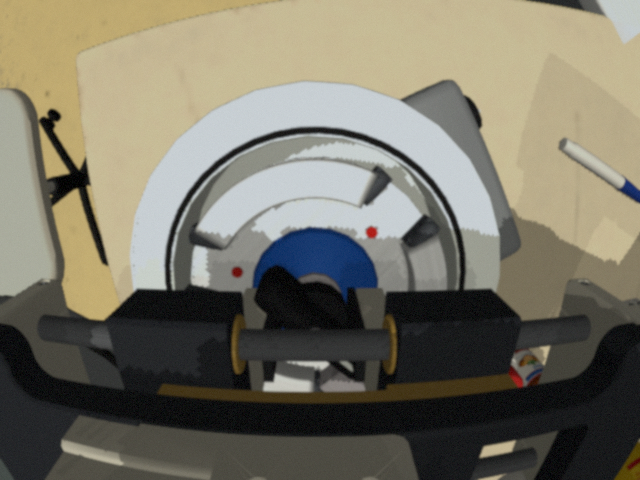

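The moment has jumped to 10 N·m: the knob reached its stop near yaw −70 and the wing is now skewed in the jaws. I'll open the jaws without turning back, so the knob isn't loosened.

```bash
python3 -m inch '0 0 0 0 0 0 1;0 0 0 0 0 0 1;0 0 0 0 0 0 1;0 0 0 0 0 0 1' 20 && python3 -m inch '0 0 0 0 0 0 1;0 0 0 0 0 0 1;0 0 0 0 0 0 1;0 0 -0.02 0 0 0 1;0 0 -0.035 0 0 0 1;0 0 -0.03 0 0 0 1;0 0 0 0 0 0 1;0 0 0 0 0 0 1' && python3 - <<'E'
from h import *
s=r.get_state(); print(s['tcp_pos'],s['eef_rot'],s['moment'],s['contact_force'],s['gripper_width'])
P=r.camera_params('wrist')
im=snap('wrist','w13'); 
hsv=cv2.cvtColor(im[:,:,::-1].copy(),cv2.COLOR_BGR2HSV)
m2=(((hsv[...,0]<8)|(hsv[...,0]>172))&(hsv[...,1]>130)&(hsv[...,2]>90)).astype(np.uint8)
n,l,st,c=cv2.connectedComponentsWithStats(m2)
for k in range(1,n):
  if st[k,4]>10:
    X=atz('wrist',c[k],.118,P);d=X[:2]-[.525,.1315]; print(st[k],np.round(X,4),np.degrees(np.arctan2(d[1],d[0])),np.hypot(*d))
im=snap('scene','s13')
cv2.imwrite('pics/s13z.png',cv2.resize(im[200:380,280:480,::-1],None,fx=3.3,fy=3.3,interpolation=cv2.INTER_CUBIC))
import pickle; pickle.dump(P,open('w13.pkl','wb'))
E
```

```text
time_s: 19.42
tcp_pos: [0.5249, 0.131, 0.1389]
eef_rot: [180.0, -0.0, -127.4]
contact_force: [-0.6, -0.5, -0.4]
gripper_width: 0.056
time_s: 20.08
tcp_pos: [0.5261, 0.1317, 0.2263]
eef_rot: [-179.9, 0.2, -127.4]
contact_force: [-0.4, 0.3, -1.5]
gripper_width: 0.0878
[0.52607661 0.13172729 0.22630673] [-179.92661745    0.21422943 -127.39795038] [ 0.04689884 -0.01916608 -0.01071417] [-0.42635992  0.29134725 -1.54129042] 0.08777227433926522
[348 195   6   6  30] [0.485  0.1209 0.118 ] -165.22321606256347 0.0413968309118976
[257 232   6   6  27] [0.5552 0.1019 0.118 ] -44.38542040886824 0.042311381066783074
```

View pics/w13.png

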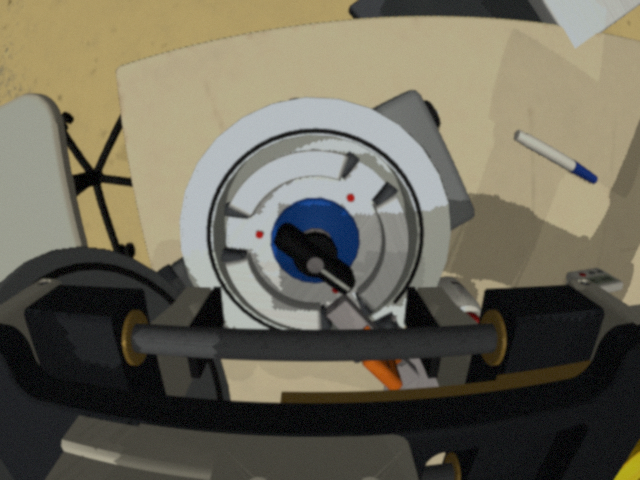

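View pics/s13z.png

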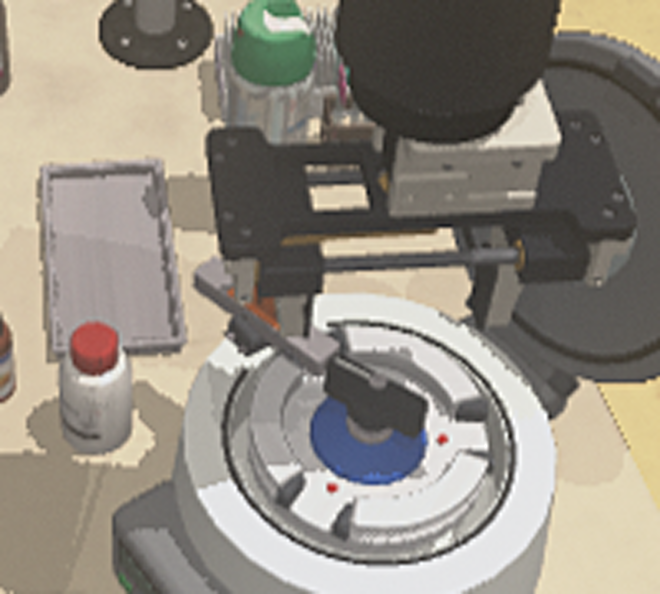

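```bash
python3 - <<'E'
from h import *
import pickle
P=pickle.load(open('w13.pkl','rb'))
im=cv2.imread('pics/w13.png'); cv2.imwrite('pics/w13z.png',cv2.resize(im[180:400,210:430],None,fx=2.7,fy=2.7,interpolation=cv2.INTER_CUBIC))
a=atz('wrist',(279,229),.17,P);b=atz('wrist',(352,292),.17,P); print(a,b,np.degrees(np.arctan2(*(b-a)[1::-1])),np.linalg.norm(b-a))
E
```

```text
[0.52880347 0.10048611 0.17      ] [0.51803198 0.16027711 0.17      ] 100.21242693287768 0.06075349841304313
```

View pics/w13z.png

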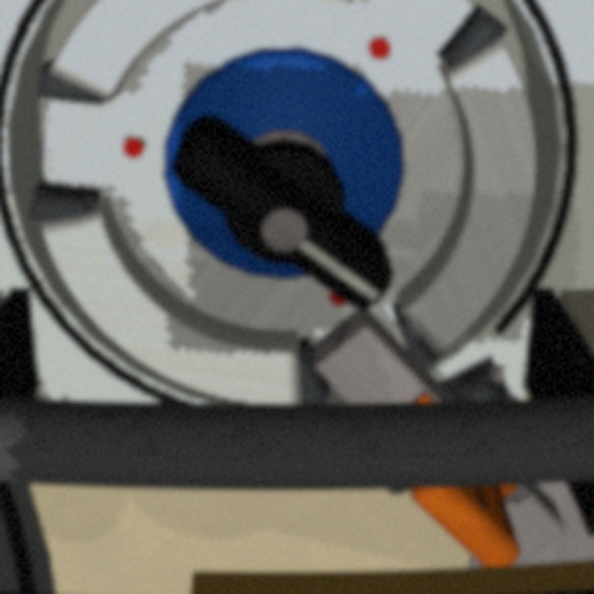

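```bash
python3 -m inch '0 0 0 0 0 -0.12 1;0 0 0 0 0 -0.12 1;0 0 0 0 0 -0.12 1;0 0 0 0 0 -0.12 1;0 0 0 0 0 -0.12 1;0 0 0 0 0 -0.12 1;0 0 0 0 0 -0.12 1;0 0 0 0 0 -0.05 1;0 0 0 0 0 0 1;0 0 0 0 0 0 1' && python3 - <<'E'
from h import *
s=r.get_state(); print(s['tcp_pos'],s['eef_rot'])
P=r.camera_params('wrist')
im=snap('wrist','w14')[:,:,::-1].copy()
hsv=cv2.cvtColor(im,cv2.COLOR_BGR2HSV)
m2=(((hsv[...,0]<8)|(hsv[...,0]>172))&(hsv[...,1]>130)&(hsv[...,2]>90)).astype(np.uint8)
n,l,st,c=cv2.connectedComponentsWithStats(m2)
for k in range(1,n):
  if st[k,4]>10:
    X=atz('wrist',c[k],.118,P);d=X[:2]-[.525,.1315]; print(st[k],np.round(X,4),np.degrees(np.arctan2(d[1],d[0])),np.hypot(*d))
cv2.imwrite('pics/w14z.png',cv2.resize(im[100:330,200:430],None,fx=2.6,fy=2.6,interpolation=cv2.INTER_CUBIC))
import pickle; pickle.dump(P,open('w14.pkl','wb'))
E
```

```text
time_s: 21.02
tcp_pos: [0.5247, 0.1311, 0.2232]
eef_rot: [179.9, -0.0, -76.5]
contact_force: [0.3, 0.1, -0.2]
gripper_width: 0.0875
[0.52468552 0.13105583 0.22322839] [ 1.79884664e+02 -3.12179392e-02 -7.65110029e+01]
[279 194   6   6  32] [0.5553 0.102  0.118 ] -44.29077656354108 0.04229243792674359
[366 241   6   6  26] [0.4848 0.1209 0.118 ] -165.18420538994766 0.04154459233266088
[284 288   6   6  27] [0.5364 0.1724 0.118 ] 74.38341717201786 0.04247775953150298
```

View pics/w14z.png

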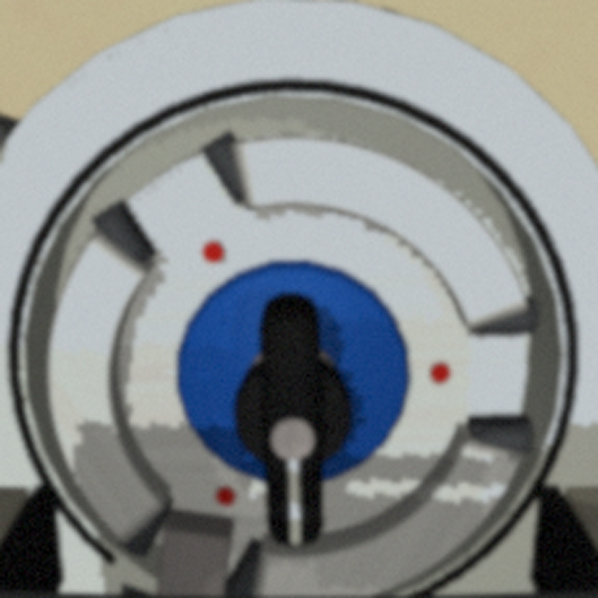

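Wing at about −75.1°. With the rotor at 75° the predicted home line is −74.8°, so the knob is home. One gentle torque check follows, from an aligned grip.

```bash
python3 -m inch '0 0 0.03 0 0 -0.025 0.7;0 0 0.03 0 0 0 0.6;0 0 0.018 0 0 0 0.5;0 0 0.003 0 0 0 0.5;0 0 0 0 0 0 0;0 0 0 0 0 0 0;0 0 0 0 0 0 0;0 0 0 0 0 0 0;0 0 0 0 0 0 0;0 0 0 0 0 0 0;0 0 0 0 0 0 0;0 0 0 0 0 0 0' 50 && python3 - <<'E'
from h import *
s=r.get_state(); print(s['tcp_pos'],s['eef_rot'],s['moment'],s['contact_force'],s['gripper_width'])
E
python3 -m inch '0 0 0 0 0 0.01 0;0 0 0 0 0 0.01 0;0 0 0 0 0 0.01 0'; python3 - <<'E'
from h import *
s=r.get_state(); print(s['eef_rot'],s['moment'])
E
```

```text
time_s: 22.07
tcp_pos: [0.5256, 0.1315, 0.1442]
eef_rot: [-179.9, 0.0, -74.9]
contact_force: [-0.7, 1.0, 7.0]
gripper_width: 0.0279
[0.52557043 0.13154101 0.14417304] [-1.79926823e+02  1.09533154e-02 -7.49371401e+01] [ 0.24456265  0.52758968 -0.02260475] [-0.66350719  1.00688565  6.96663286] 0.02788630487550797
time_s: 22.32
tcp_pos: [0.5256, 0.1316, 0.1442]
eef_rot: [-179.9, 0.0, -76.6]
contact_force: [-1.3, -0.0, 5.5]
gripper_width: 0.0284
[-1.79931727e+02  1.86209268e-03 -7.66414684e+01] [0.23800345 0.69654524 0.46520594]
```

```bash
python3 -m inch '0 0 0 0 0 0.01 0;0 0 0 0 0 0.01 0'; python3 - <<'E'
from h import *
s=r.get_state(); print(s['eef_rot'],s['moment'])
E
python3 -m inch '0 0 0 0 0 0 0.5;0 0 0 0 0 0 0.5;0 0 0 0 0 0 0.6;0 0 0 0 0 0 0.6;0 0 0 0 0 0 0.6;0 0 -0.02 0 0 0 1;0 0 -0.035 0 0 0 1;0 0 -0.035 0 0 0 1;0 0 0 0 0 0 1;0 0 0 0 0 0 1' && python3 - <<'E'
from h import *
s=r.get_state(); print(s['tcp_pos'],s['eef_rot'],s['contact_force'])
P=r.camera_params('wrist')
im=snap('wrist','w15')[:,:,::-1].copy()
hsv=cv2.cvtColor(im,cv2.COLOR_BGR2HSV)
m2=(((hsv[...,0]<8)|(hsv[...,0]>172))&(hsv[...,1]>130)&(hsv[...,2]>90)).astype(np.uint8)
n,l,st,c=cv2.connectedComponentsWithStats(m2)
for k in range(1,n):
  if st[k,4]>10:
    X=atz('wrist',c[k],.118,P);d=X[:2]-[.5255,.1318]; print(st[k],np.round(X,4),np.degrees(np.arctan2(d[1],d[0])),np.hypot(*d))
cv2.imwrite('pics/w15z.png',cv2.resize(im[100:330,200:430],None,fx=2.6,fy=2.6,interpolation=cv2.INTER_CUBIC))
im=snap('scene','s15')
cv2.imwrite('pics/s15z.png',cv2.resize(im[200:380,280:480,::-1],None,fx=3.3,fy=3.3,interpolation=cv2.INTER_CUBIC))
E
```

```text
time_s: 22.48
tcp_pos: [0.5255, 0.1315, 0.1442]
eef_rot: [-179.9, -0.0, -77.8]
contact_force: [-2.4, 1.0, 6.6]
gripper_width: 0.0285
[-1.79938225e+02 -7.34293494e-03 -7.77503784e+01] [0.18559274 0.72353454 0.77933587]
time_s: 23.32
tcp_pos: [0.5262, 0.1319, 0.2356]
eef_rot: [-179.8, 0.1, -77.8]
contact_force: [0.1, -0.6, -0.6]
gripper_width: 0.0806
[0.52621967 0.1319301  0.23562108] [-1.79757632e+02  8.61387082e-02 -7.78072156e+01] [ 0.10990555 -0.63472904 -0.62318033]
[283 191   6   6  28] [0.5552 0.102  0.118 ] -45.163194080942205 0.04209444690805494
[368 234   5   6  24] [0.4847 0.1207 0.118 ] -164.75485260241283 0.04229729852827126
[289 282   6   5  23] [0.5364 0.1724 0.118 ] 74.96613972083523 0.04208735516041401
[326 385  22   7 109] [0.4751 0.2683 0.118 ] 110.24952446051698 0.14548675193511962
```

View pics/w15z.png

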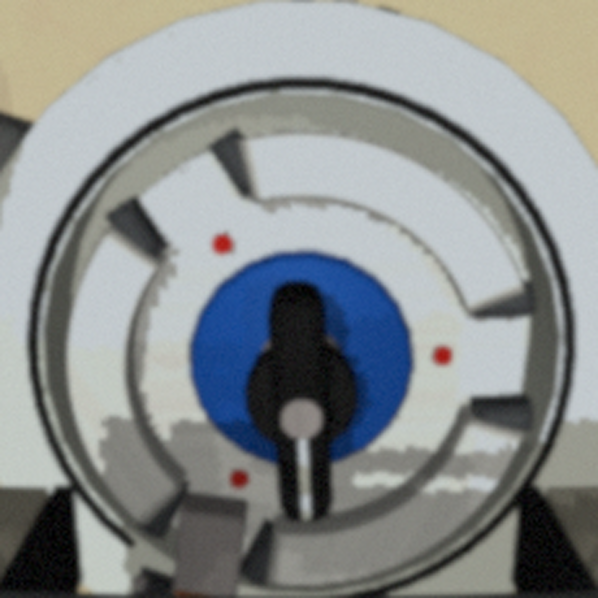

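View pics/s15z.png

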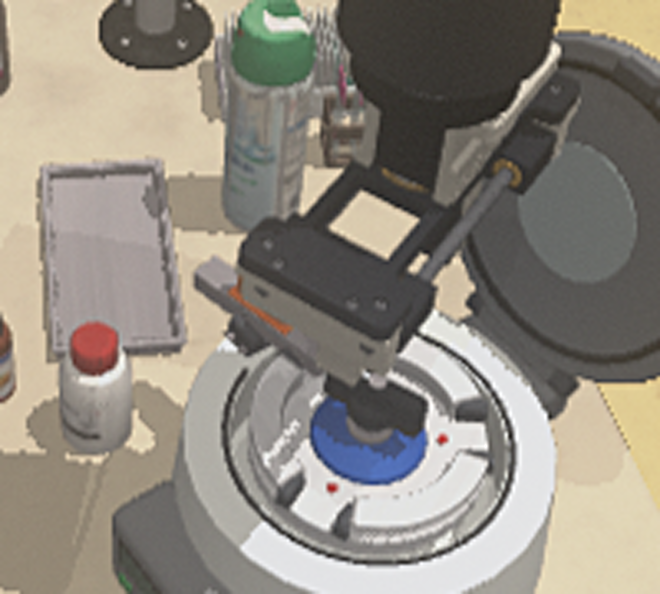

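Knob home confirmed: 0.78 N·m within 3°, rotor unmoved. Now fetching the bar.

```bash
python3 - <<'E'
from h import *
plan([.537,.225,.235],-101,5)
E
```

```text
n 5 row [-0.0187 -0.0034 -0.0004] [0.0001 0.     0.0809] |t| 0.019 rot [0.001 0.    0.404] D [-0.0891 -0.0318 -0.0021]
n 6 row [-0.0156 -0.0027 -0.0003] [0.0001 0.     0.0674] |t| 0.0159 rot [0.001 0.    0.404] D [-0.0891 -0.0318 -0.0021]
n 7 row [-0.0134 -0.0023 -0.0003] [0.0001 0.     0.0578] |t| 0.0136 rot [0.001 0.    0.404] D [-0.0891 -0.0318 -0.0021]
```

```bash
python3 -m inch '-0.0187 -0.0034 -0.0004 0 0 0.0809 1;-0.0187 -0.0034 -0.0004 0 0 0.0809 1;-0.0187 -0.0034 -0.0004 0 0 0.0809 1;-0.0187 -0.0034 -0.0004 0 0 0.0809 1;-0.0187 -0.0034 -0.0004 0 0 0.0809 1;0 0 0 0 0 0 1;0 0 0 0 0 0 1;0 0 0 0 0 0 1' && python3 - <<'E'
from h import *
s=r.get_state(); print(s['tcp_pos'],s['eef_rot'],s['joints'])
import pickle
P=r.camera_params('wrist'); pickle.dump(P,open('w16.pkl','wb'))
im=snap('wrist','w16')[:,:,::-1]
cv2.imwrite('pics/w16z.png',cv2.resize(im[130:340,210:430],None,fx=3,fy=3,interpolation=cv2.INTER_CUBIC))
E
```

```text
time_s: 24.08
tcp_pos: [0.5367, 0.2245, 0.2341]
eef_rot: [179.9, -0.1, -100.9]
contact_force: [-0.2, -0.6, -0.3]
gripper_width: 0.0878
[0.53671123 0.22447792 0.23405073] [ 1.79904712e+02 -1.06471857e-01 -1.00911374e+02] [ 4.19387370e+01  1.16315591e+01 -1.06684881e+01 -1.25810748e-02
 -6.78423624e+01 -5.28454400e+01]
```

View pics/w16.png

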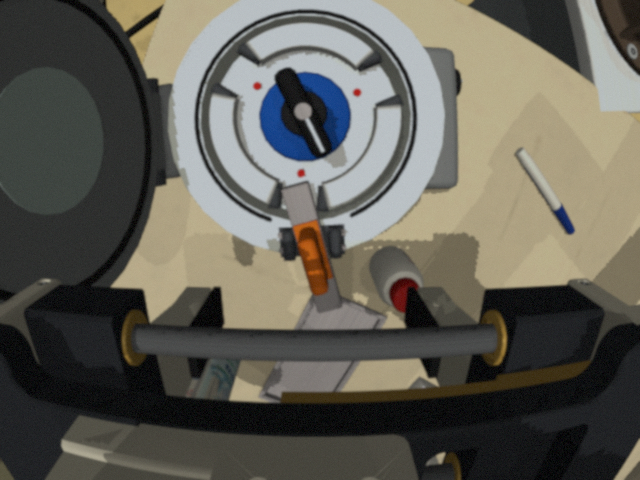

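View pics/w16z.png

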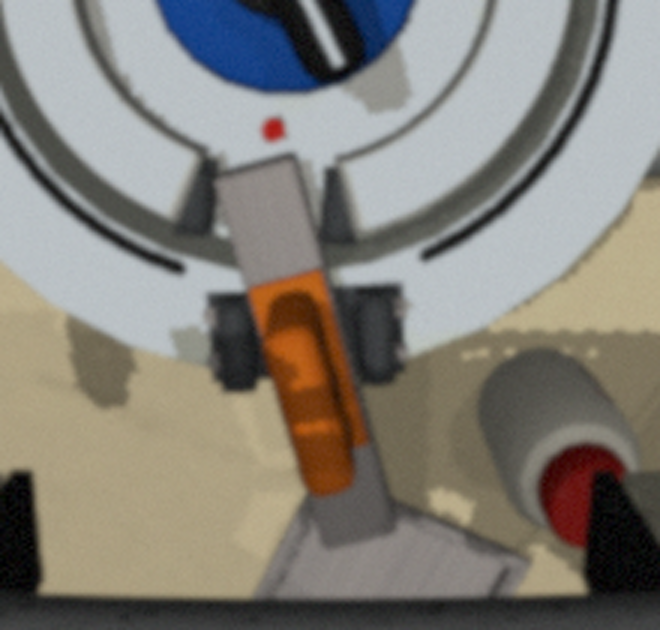

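```bash
python3 - <<'E'
from h import *
import pickle
P=pickle.load(open('w16.pkl','rb'))
z=lambda u,v:(210+u/3,130+v/3)
X={}
for n,p,h in [('in',(257,170),.134),('out',(356,528),.134),('bi',(292,308),.171),('bo',(331,480),.171),('bbaseL',(250,292),.134),('bbaseR',(325,272),.134)]:
  X[n]=atz('wrist',z(*p),h,P); print(n,np.round(X[n],4))
for a,b in [('out','in'),('bo','bi')]:
  d=X[b]-X[a]; print((X[a]+X[b])/2,np.degrees(np.arctan2(d[1],d[0])),np.linalg.norm(d))
E
```

```text
in [0.541  0.1796 0.134 ]
out [0.5346 0.274  0.134 ]
bi [0.537  0.2045 0.171 ]
bo [0.5362 0.2436 0.171 ]
bbaseL [0.5485 0.208  0.134 ]
bbaseR [0.53   0.2066 0.134 ]
[0.53780368 0.22683702 0.134     ] -86.15090375054017 0.09459852791902862
[0.53659753 0.22406277 0.171     ] -88.82047670888275 0.039173304217439774
```

```bash
python3 - <<'E'
from h import *
plan([.537,.226,.141],-87.3,3)
E
```

```text
n 3 row [-0.0006 -0.      0.0311] [ 0.0005 -0.0004 -0.0794] |t| 0.0311 rot [ 0.001 -0.001 -0.238] D [-0.0019 -0.      0.0934]
n 4 row [-0.0005 -0.      0.0234] [ 0.0004 -0.0003 -0.0595] |t| 0.0234 rot [ 0.001 -0.001 -0.238] D [-0.0019 -0.      0.0934]
n 5 row [-0.0004 -0.      0.0187] [ 0.0003 -0.0002 -0.0476] |t| 0.0187 rot [ 0.001 -0.001 -0.238] D [-0.0019 -0.      0.0934]
```

```bash
python3 -m inch '-0.0006 0 0.01 0 0 -0.08 1;-0.0006 0 0.02 0 0 -0.08 1;-0.0006 0 0.03 0 0 -0.078 1;0 0 0.023 0 0 0 0.8;0 0 0.01 0 0 0 0.7;0 0 0 0 0 0 0.6' && python3 - <<'E'
from h import *
s=r.get_state(); print(s['tcp_pos'],s['eef_rot'],s['contact_force'],s['gripper_width'])
im=snap('wrist','w17')
E
```

```text
time_s: 24.63
tcp_pos: [0.5361, 0.2251, 0.1399]
eef_rot: [179.8, -0.2, -87.4]
contact_force: [0.1, -0.1, -0.1]
gripper_width: 0.0728
[0.53610535 0.22514323 0.13994925] [ 1.79771913e+02 -1.55483178e-01 -8.74114261e+01] [ 0.11229668 -0.06879497 -0.05593335] 0.07279075376145223
```

View pics/w17.png

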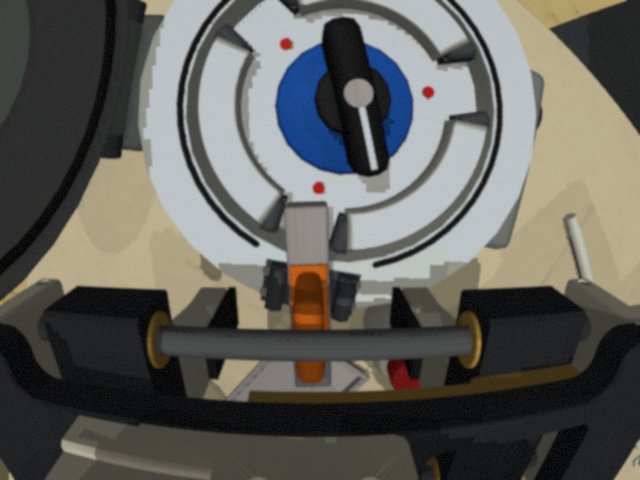

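Fingers straddle the grip block. Closing.

```bash
python3 -m inch '0 -0.001 0 0 0 0 0;0 0 0 0 0 0 0;0 0 0 0 0 0 0;0 0 0 0 0 0 0;0 0 0 0 0 0 0;0 0 0 0 0 0 0;0 0 0 0 0 0 0;0 0 0 0 0 0 0;0 0 0 0 0 0 0;0 0 0 0 0 0 0;0 0 0 0 0 0 0;0 0 0 0 0 0 0;0 0 0 0 0 0 0' 40 && python3 - <<'E'
from h import *
s=r.get_state(); print(s['tcp_pos'],s['eef_rot'],s['contact_force'],s['moment'],s['gripper_width'])
E
```

```text
time_s: 25.77
tcp_pos: [0.5385, 0.2268, 0.1424]
eef_rot: [180.0, -0.0, -87.4]
contact_force: [-1.8, -0.1, 0.8]
gripper_width: 0.0119
[0.53849931 0.22679863 0.14236414] [ 1.79996728e+02 -3.04158407e-03 -8.73516381e+01] [-1.7709194  -0.06742312  0.75161845] [ 0.10647881  0.1580588  -0.00499865] 0.011855422100492207
```

```bash
python3 -m inch '0 0 0 0 0 0.05 0;0 0 0 0 0 0.05 0;0 0 0 0 0 0.05 0;0 0 -0.003 0 0 0 0;0 0 -0.004 0 0 0 0;0 0 0 0 0 0 0' && python3 - <<'E'
from h import *
s=r.get_state(); print(s['tcp_pos'],s['eef_rot'],s['contact_force'],s['moment'],s['gripper_width'])
E
```

```text
time_s: 26.27
tcp_pos: [0.5388, 0.2269, 0.15]
eef_rot: [-180.0, 0.0, -95.9]
contact_force: [0.2, 0.0, -1.9]
gripper_width: 0.0117
[0.53876909 0.22688828 0.15004151] [-1.79967954e+02  1.93153557e-02 -9.58512236e+01] [ 0.19989132  0.01359348 -1.86343783] [ 0.07767518 -0.03101295 -0.01190912] 0.011717214771262516
```

```bash
python3 -m inch '0 0 -0.02 0 0 0 0;0 0 -0.035 0 0 0 0;0 0 -0.035 0 0 0 0;0 0 0 0 0 0 0;0 0 0 0 0 0 0' && python3 - <<'E'
from h import *
s=r.get_state(); print(s['tcp_pos'],s['eef_rot'],s['contact_force'],s['gripper_width'])
z=lambda u,v:(210+u/2.7,140+v/2.7)
sc=lambda u,v:(180+u/2.6,220+v/2.6)
for c,n,p,h in [('top','aerobase',z(231,128),.0),('top','aerotop',z(218,58),.187),('scene','aerobase',sc(466,127),0),('top','jar',(198,269),.08),('top','cover',(237,276),.022),('top','water',(190,243),.12)]:
  print(c,n,np.round(atz(c,p,h),4))
im=snap('scene','s18'); cv2.imwrite('pics/s18z.png',cv2.resize(im[170:380,220:460,::-1],None,fx=2.8,fy=2.8,interpolation=cv2.INTER_CUBIC))
E
```

```text
time_s: 26.68
tcp_pos: [0.5395, 0.2276, 0.2418]
eef_rot: [-179.8, 0.2, -95.9]
contact_force: [0.2, 0.5, -3.4]
gripper_width: 0.0116
[0.53946487 0.22756078 0.24178519] [-179.8051885     0.20120009  -95.88046356] [ 0.18681679  0.54363718 -3.43530248] 0.01160363088235322
top aerobase [0.6711 0.3666 0.    ]
top aerotop [0.6848 0.3662 0.187 ]
scene aerobase [0.6743 0.3548 0.    ]
top jar [0.4584 0.592  0.08  ]
top cover [0.4438 0.5103 0.022 ]
top water [0.5156 0.6011 0.12  ]
```

View pics/s18z.png

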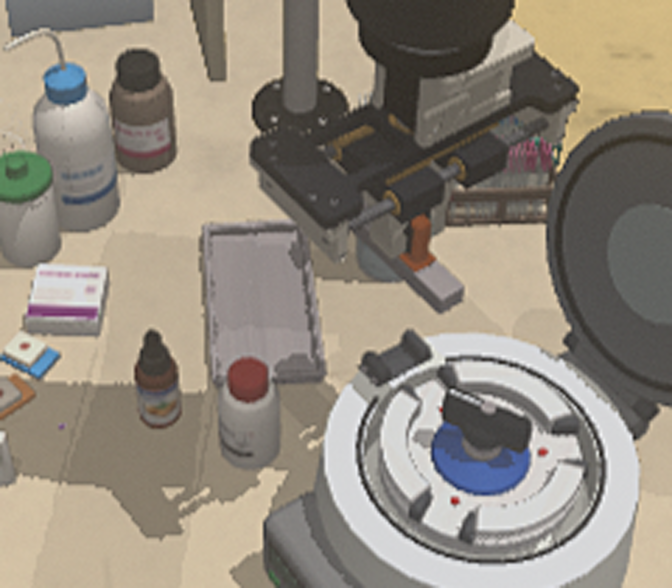

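```bash
python3 - <<'E'
from h import *
plan([.538,.398,.22],-126,7)
E
```

```text
n 7 row [-0.0234  0.008   0.0028] [-0.      0.0002  0.075 ] |t| 0.0249 rot [-0.     0.001  0.525] D [-0.1701  0.018   0.02  ]
n 8 row [-0.0204  0.0071  0.0025] [-0.      0.0002  0.0656] |t| 0.0218 rot [-0.     0.001  0.525] D [-0.1701  0.018   0.02  ]
n 9 row [-0.0181  0.0064  0.0022] [-0.      0.0002  0.0584] |t| 0.0193 rot [-0.     0.001  0.525] D [-0.1701  0.018   0.02  ]
```

```bash
python3 -m inch '-0.0234 0.008 0.0028 0 0 0.075 0;-0.0234 0.008 0.0028 0 0 0.075 0;-0.0234 0.008 0.0028 0 0 0.075 0;-0.0234 0.008 0.0028 0 0 0.075 0;-0.0234 0.008 0.0028 0 0 0.075 0;-0.0234 0.008 0.0028 0 0 0.075 0;-0.0234 0.008 0.0028 0 0 0.075 0;0 0 0 0 0 0 0;0 0 0 0 0 0 0' && python3 - <<'E'
from h import *
s=r.get_state(); print(s['tcp_pos'],s['eef_rot'],s['joints'],s['gripper_width'])
P=r.camera_params('wrist'); im=snap('wrist','w19')
c=np.array([.566,.4025]);a=np.radians(54.2);ex=np.array([np.cos(a),np.sin(a)]);ey=np.array([-ex[1],ex[0]])
for i,j in [(85,43),(85,-43),(-85,-43),(-85,43)]:
  print(np.round(proj('wrist',np.r_[c+ex*i/1e3+ey*j/1e3,.013],P)))
snap('top','top19')
E
```

```text
time_s: 27.48
tcp_pos: [0.5375, 0.3983, 0.2167]
eef_rot: [180.0, -0.3, -125.9]
contact_force: [-0.2, -0.0, -2.5]
gripper_width: 0.0116
[0.53748674 0.39830287 0.21672469] [ 179.96442537   -0.25755034 -125.91399969] [ 5.31823351e+01  2.04742841e+01 -7.09843531e-01 -3.37332953e-02
 -6.90739550e+01 -8.90842955e+01] 0.011632541680948325
[335. 312.]
[256. 311.]
[248. 152.]
[337. 151.]
```

View pics/w19.png

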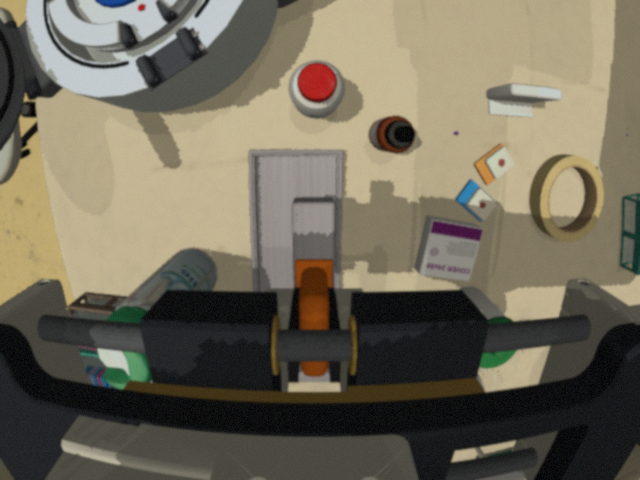

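View pics/top19.png

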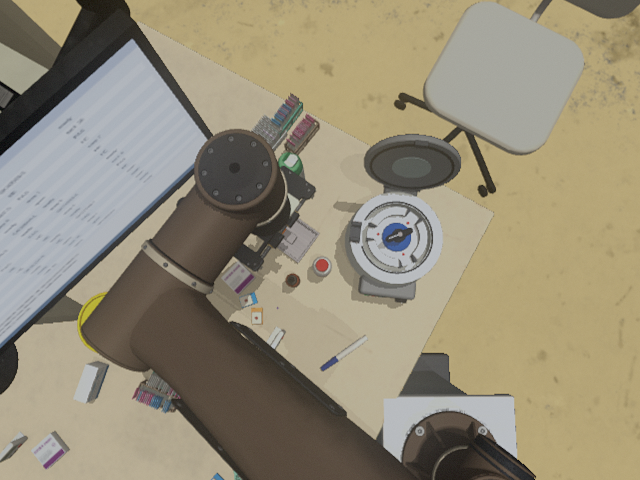

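```bash
python3 - <<'E'
from h import *
P=r.camera_params('wrist')
c=np.array([.538,.398]);a=np.radians(54.1);ex=np.array([np.cos(a),np.sin(a)]);ey=np.array([-ex[1],ex[0]])
for n,p,z in [('capTop',(122,362),.187),('baseR',(215,270),.0),('baseT',(190,250),.0),('baseedge',(208,255),.0),('shoulder',(110,310),.16),('trA',(250,151),.013),('trB',(345,151),.013)]:
  X=atz('wrist',p,z,P); d=X[:2]-c; print(n,np.round(X,4),'along',round(d@ex,4),'lat',round(d@ey,4))
for q in [(.686,.367,0),(.686,.367,.187)]: print(proj('wrist',q,P))
E
python3 - <<'E'
from h import *
im=cv2.imread('pics/w19.png'); cv2.imwrite('pics/w19z.png',cv2.resize(im[230:430,30:260],None,fx=3,fy=3,interpolation=cv2.INTER_CUBIC))
E
```

```text
capTop [0.6799 0.3705 0.187 ] along 0.0609 lat -0.131
baseR [0.6634 0.3839 0.    ] along 0.0621 lat -0.1098
baseT [0.6717 0.3493 0.    ] along 0.0389 lat -0.1369
baseedge [0.6584 0.3659 0.    ] along 0.0446 lat -0.1164
shoulder [0.6792 0.3393 0.16  ] along 0.0352 lat -0.1488
trA [0.55   0.3075 0.013 ] along -0.0663 lat -0.0628
trB [0.4754 0.3624 0.013 ] along -0.0655 lat 0.0298
[191.06847762 269.37187858]
[113.70978371 361.86528617]
```

View pics/w19z.png

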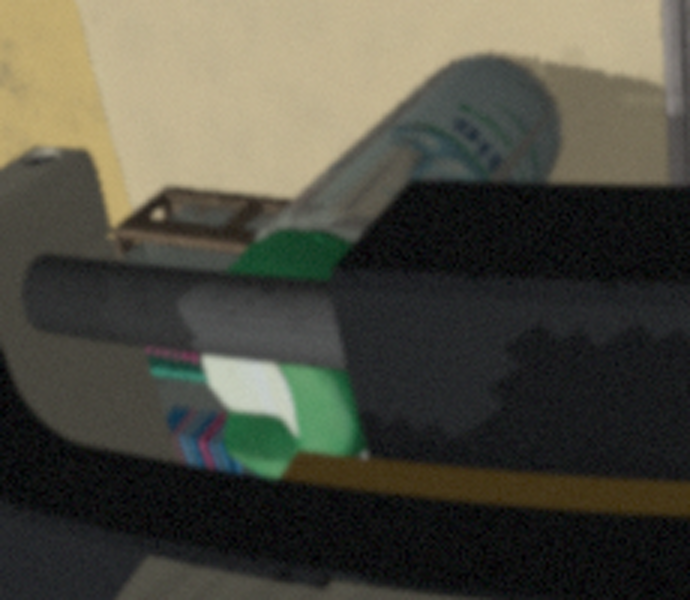

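```bash
python3 -m inch '0.005 0.005 0.02 0 0 0 0;0 0 0.035 0 0 0 0;0 0 0.035 0 0 0 0;0 0 0.035 0 0 0 0;0 0 0.03 0 0 0 0;0 0 0.02 0 0 0 0;0 0 0 0 0 0 0;0 0 0 0 0 0 0' && python3 - <<'E'
from h import *
s=r.get_state(); print(s['tcp_pos'],s['eef_rot'],s['contact_force'],s['gripper_width'])
snap('wrist','w20'); im=snap('scene','s20'); cv2.imwrite('pics/s20z.png',cv2.resize(im[170:380,220:460,::-1],None,fx=2.8,fy=2.8,interpolation=cv2.INTER_CUBIC))
E
```

```text
time_s: 28.25
tcp_pos: [0.5312, 0.3955, 0.0443]
eef_rot: [-180.0, -0.1, -126.0]
contact_force: [0.1, -0.1, -1.2]
gripper_width: 0.0117
[0.53122138 0.39549367 0.04429185] [-1.79986382e+02 -1.37590474e-01 -1.26021690e+02] [ 0.0717958  -0.103537   -1.20570232] 0.01168195766300778
```

View pics/w20.png

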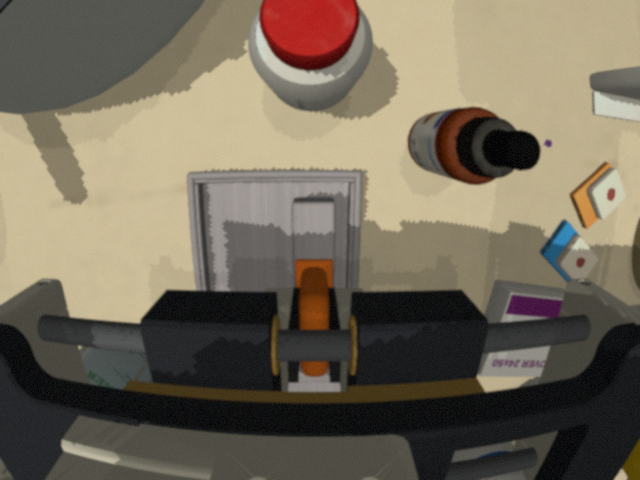

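View pics/s20z.png

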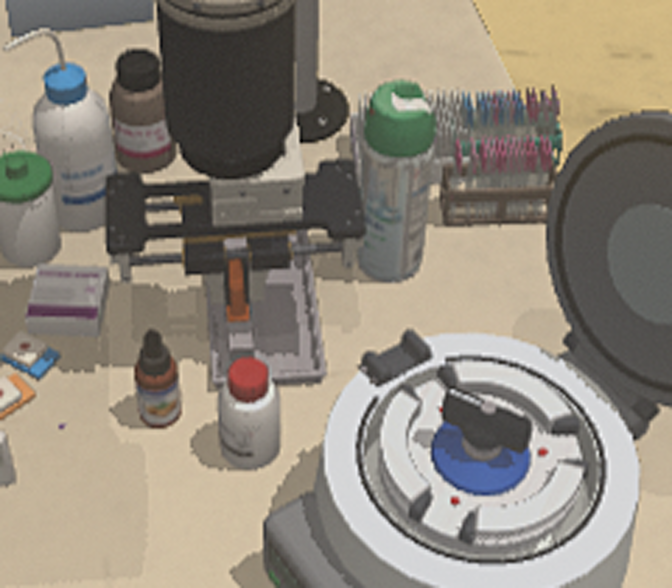

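Bar is inside the tray walls, and the aerosol is untouched. Lowering the rest.

```bash
python3 -m inch '0 0 0.006 0 0 0 0;0 0 0.005 0 0 0 0;0 0 0.003 0 0 0 0;0 0 0 0 0 0 0;0 0 0 0 0 0 0' && python3 - <<'E'
from h import *
s=r.get_state(); print(s['tcp_pos'],s['eef_rot'],s['contact_force'],s['gripper_width'])
E
```

```text
time_s: 28.77
tcp_pos: [0.5314, 0.3968, 0.0307]
eef_rot: [-180.0, -0.0, -126.0]
contact_force: [-0.4, 0.0, -2.0]
gripper_width: 0.0117
[0.53136261 0.39677403 0.03071465] [-1.79999432e+02 -1.50083057e-02 -1.26024892e+02] [-0.44405704  0.02065832 -1.96566183] 0.01168104999686963
```

```bash
python3 -m inch '0 0 0.0015 0 0 0 0;0 0 0.001 0 0 0 0;0 0 0 0 0 0 0;0 0 0 0 0 0 0' && python3 -m inch '0 0 0.001 0 0 0 0;0 0 0 0 0 0 0;0 0 0 0 0 0 0'
```

```text
time_s: 29.1
tcp_pos: [0.5314, 0.3969, 0.0282]
eef_rot: [-180.0, -0.0, -126.0]
contact_force: [-0.8, 0.1, -2.2]
gripper_width: 0.0116
time_s: 29.35
tcp_pos: [0.5315, 0.3971, 0.0275]
eef_rot: [-180.0, 0.0, -126.0]
contact_force: [-1.2, -0.2, -0.0]
gripper_width: 0.0118
```

Touched down. Releasing and retreating upward.

```bash
python3 -m inch '0 0 0 0 0 0 0.2;0 0 0 0 0 0 0.3;0 0 0 0 0 0 0.4;0 0 0 0 0 0 0.5;0 0 0 0 0 0 0.5;0 0 0 0 0 0 0.5;0 0 -0.02 0 0 0 0.5;0 0 -0.035 0 0 0 0.5;0 0 -0.035 0 0 0 0.5;0 0 -0.035 0 0 0 0.5;0 0 -0.035 0 0 0 0.5;0 0 -0.035 0 0 0 0.5;0.03 0 -0.025 0 0 0 0.5;0.035 0 0 0 0 0 0.5;0 0 0 0 0 0 0.5;0 0 0 0 0 0 0.5' && python3 - <<'E'
from h import *
s=r.get_state(); print(s['tcp_pos'],s['eef_rot'],s['contact_force'],s['gripper_width'])
snap('wrist','w21'); im=snap('scene','s21'); cv2.imwrite('pics/s21z.png',cv2.resize(im[170:380,220:460,::-1],None,fx=2.8,fy=2.8,interpolation=cv2.INTER_CUBIC))
snap('top','t21')
E
```

```text
time_s: 30.68
tcp_pos: [0.4925, 0.3433, 0.2486]
eef_rot: [180.0, 0.1, -126.0]
contact_force: [-0.4, 0.1, 0.2]
gripper_width: 0.044
[0.49248218 0.34329157 0.24858393] [ 1.79985374e+02  1.16518590e-01 -1.26047879e+02] [-0.39420228  0.08301744  0.20985271] 0.04403002515758916
```

View pics/w21.png

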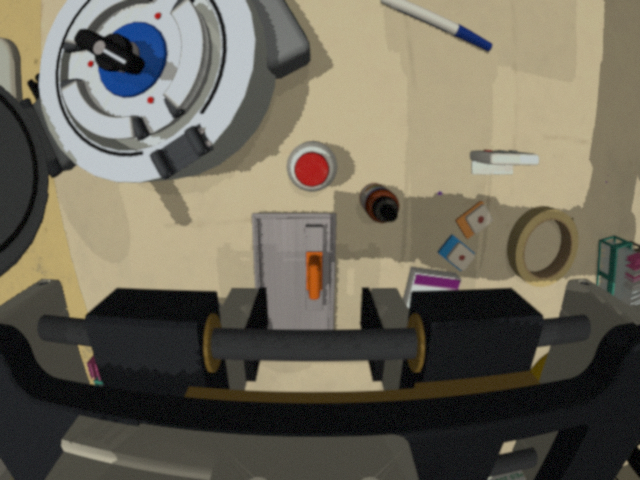

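View pics/s21z.png

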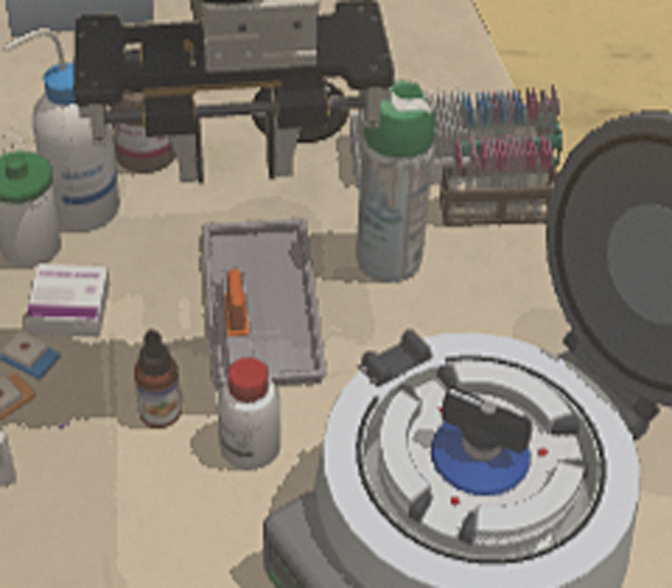

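```bash
python3 - <<'E'
from h import *
P=r.camera_params('wrist')
A=np.array([.5255,.1318])
for p in [(158,15.5),(91,64),(151,100)]:
  d=atz('wrist',p,.118,P)[:2]-A; print(round(np.degrees(np.arctan2(d[1],d[0])),1),round(np.hypot(*d),4))
a=atz('wrist',(83,39),.168,P);b=atz('wrist',(137,62),.168,P);d=a-b;print(a,b,np.degrees(np.arctan2(d[1],d[0])))
r.close_job()
E
```

```text
-162.0 0.0411
-37.2 0.0406
80.3 0.044
[0.53315947 0.11580159 0.168     ] [0.51044305 0.16451603 0.168     ] -64.9995164268008
the job is handed in; nothing more can be done
```

I did the whole job in the order asked and handed it in at about 31 s. No verdict was reported.

- **Rotor:** I turned it about 24° counter-clockwise by the knob, so that a slot lined up with the bracket to within about 1°.
- **Bar in:** I laid the bar in slot and bracket and let go of it; the picture showed it lying in both.
- **Knob:** I turned it clockwise to its stop. I overran the stop: the jaws slipped round on the knob and the wrist moment reached about 10 N·m. The rotor turned about 6.5° and the bar tilted in its play, both within the slot. I opened the jaws without turning back. A second, aligned grip took 0.78 N·m within 3° with the rotor unmoved, and the wing was within about 1° of its predicted home line.
- **Bar out:** I straightened the bar, lifted it out and laid it in the tray.

**Last checks:**
- The bar lies flat in the tray, grip up.
- In the last wrist and scene pictures the bystanders stand where they were, and the gripper is clear of everything with about zero contact force.
- A rough last reading of the wing, from the edge of the fisheye picture, put it about 4° off the home line. That disagrees with the earlier 1°. I put it down to coarse pixel reading but did not confirm it.

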